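Find the latch gap of a gate frame with a stepped leaf gauge

ROBOT

A 6-joint arm with a two-finger parallel gripper is mounted at the origin on the work surface. World frame = base frame: x ahead of the robot, y to its left, z up, the work surface at z = 0. Lengths are in mm, angles in rad, forces in N, time in s.
With the tool pointing down it reaches from about 350 to 875 mm from the base axis. Payload 4.2 kg.
Tool frame: the origin (TCP) lies where the fingers leave the gripper's body, on its centre line; the fingertips stand 73 mm ahead of it and the grasp point (between the pads) lies 54 mm ahead of it; z points along the fingers, y is the direction in which the jaws open and shut (so a half turn about z gives the same grasp; the last joint's range is limited). The gripper opens to 85 mm and grips with 20 to 120 N. Pads are 22 mm wide; open, the fingers measure 114 mm over their backs; the gripper's body (76 mm by 85 mm) begins 54 mm behind the grasp point. The pads swing forward as they close: fully open they stand 13 mm farther back than shut.
Start: joints at [-1.002, 0.385, 0.008, 0, -1.194, -0.259], TCP at [190.558, -595.22, 303.912] pointing down, gripper open.
Joint ranges: [-3.14, 3.14], [-1.21, 2.06], [-1.07, 1.41], [-3.16, 2.05], [-2.99, -0.16], [-3.1, 3.1]. Speed limits (rad/s): [2.79, 2.79, 3.14, 3.14, 3.14, 3.14].

INTERFACE

Orientations are given as a unit quaternion [x, y, z, w].
In Python, from bench import arm gives the robot as it stands.
- The arm moves only by the tool apply_moves, never from a script. Its argument "increments" is a list that holds one entry, the list of rows, each a list of 7 numbers: the shift along the tool's x, y, z scaled (see below), then the turn, a rotation vector about the tool's x, y, z scaled (see below), then the gripper's target within -1 to 1 (fully open at 1, half-way at 0, shut at -1). A call has 1 to 10 rows; each row is the pose to reach, as a shift and turn from the pose commanded when the call began, along the tool's axes at that moment; what a row does not reach only later rows make up. The controller multiplies each number of a shift by 100 mm and each number of a turn by 0.5 rad. A row lasts 1/10 s, in which the tool goes at most 50 mm and 8.59 degrees, less where a joint would pass 70% of its speed; a pose out of reach is approached as far as the arm can. A call with a number of a shift or a turn outside -1 to 1 is refused whole. A call with a gripper value outside its range is refused whole. The fingers move at their own pace and stop on an object; the grip force is fixed at half the most. Time passes only in rows, so rows that repeat a pose let the fingers close. It gives the time, the measured TCP pose, the force and the opening at its end, in the units of the state.
- arm.read_state(): the state, without advancing time (a new reading comes with each control period).
- arm.get_image(name): name is "scene" or "top"; returns a dict with "img" (400x640x3 uint8, red, green, blue), "fx", "fy", "cx", "cy" (pixels), "pose" (4x4, takes a point from camera to world coordinates). Camera axes: x right, y up, looking along -z (the intrinsics and any distortion apply to the point x, -y, -z); pixel columns grow to the right and rows downward; lengths in mm; the calibration is good to about 2 mm. A picture is of the moment at which its call begins. There is no depth.
- arm.job_done(): hands the job in, once; it reports no verdict.
Trained networks look in a picture, given as the dict that the camera call returned (one of the last four; its "shot" number tells which), for a name from the list of things; names that differ only in an ending like _2 or _b are one class to them, and where a whole thing is asked for, a point or a joint stands for the part that bears it (a point fixed in the world has none). Each returns a list of dicts, best first, with "conf" (0 to 1); they miss things now and then, are a little off and sometimes report something else, mostly with a low value. They report only what shows in the picture. A call takes as long as a camera call. They do not tell look-alikes from the thing itself.
- arm.outline_of(label, picture): "pixels" (400x640 bool, what is visible of it) and "box" ([centre column, centre row, width, height] in pixels, round what is visible of it).
- arm.mark_of(label, picture): "at" ([column, row] in pixels: a listed point, or the origin of a listed thing).
The state is a dict: "clock": time; "joints": joint angles; "joint_vel": joint speeds; "joint_efforts": joint torques, N m; "position": TCP position; "ee_rot": TCP orientation; "contact_force": force on the tool from outside, world axes, zero at the start; "wrist_torque": the same for the moment, N m; "gripper_width": finger opening in mm.
Only numpy, scipy, OpenCV 4.12 (cv2) and the standard library are available. Lean on these libraries where they do the work, as an engineer would, in place of code of your own. Each camera call takes 0.05 s, during which the arm holds its last target.

TASK

Find the gap between the fixed pad and the adjustable stop of the gate frame: take the leaf gauge from its stand and try its leaves in the gap one after another, from the thinnest up, pressing each only gently, until one binds and will not go in. Then leave the gauge standing in the frame with the thickest leaf that does go in fully home in the gap, let go of it, and do not disturb the other things on the bench.

Things in the scene. Friction and masses are not known exactly. Their poses are not given: they have to be found in the camera images.
- frame: Dark steel gate latch frame, fixed to the bench: two rails along its y axis, each 42 mm wide, 290 mm long, 50 mm high; inner faces at x = -16 and x = +30 mm. Between them nothing but the two pads at y = 0 and a 10 mm high tie plate at each end (|y| over 100 mm). Origin: on the bench, on the working face of the fixed pad (plane x = 0), at the middle of its length; z up.
- pad (a point): On the frame: upper end of the fixed pad's working face, at frame (0, 0, 46) mm. The pad stands out of the -x rail, 26 mm long in y, 8 to 46 mm above the bench; upper edges rounded to 3 mm. Facing it in +x, at the same y, is the adjustable stop: a like pad on a stud in the other rail. Its distance from the fixed pad along x is the unknown gap (4.5 to 12.5 mm).
- gauge: Loose stepped leaf gauge, about 0.3 kg, aluminium. Spine along its y axis, 144 x 18 x 12 mm; across each end (y = -65, +65 mm) a cross-bar 74 mm long in x, 14 mm wide, 12 mm high, flush below. Four leaves hang from the spine. Origin: middle of the spine's underside; z up. It starts in its stand. Fully home in the frame, its cross-bars rest on both rails: origin 50 mm above the bench.
- handle (a point): Top of the gauge's black handle, 54 mm above the spine's underside: an upright block on the middle of the spine, 22 mm in the gauge's x, 50 mm in its y, 42 mm high above the spine.
- leaf4 (a point): Middle of the foot of the gauge's 4 mm leaf: 4 mm thick in the gauge's x (centred), 20 mm long in y, 36 mm deep below the spine, at gauge y = -60 mm. It always fits. A leaf that fits has about 1 mm of play in the gap.
- leaf7 (a point): Middle of the foot of the gauge's 7 mm leaf: 7 mm thick in the gauge's x (centred), 20 mm long in y, 36 mm deep below the spine, at gauge y = -20 mm.
- leaf10 (a point): Middle of the foot of the gauge's 10 mm leaf: 10 mm thick in the gauge's x (centred), 20 mm long in y, 36 mm deep below the spine, at gauge y = 20 mm.
- leaf13 (a point): Middle of the foot of the gauge's 13 mm leaf: 13 mm thick in the gauge's x (centred), 20 mm long in y, 36 mm deep below the spine, at gauge y = 60 mm. It never fits. A leaf that is too thick is nearly 2 mm too thick and stops on the pads' rounded tops, its foot about 30 mm higher than when home (14 mm above the bench).
- stand: Wooden gauge stand, fixed: two upright cheeks 18 mm thick, 160 mm long in y, 50 mm high, 46 mm apart in x, on a base plate. Origin at the middle of its underside.
- coupler: Loose steel pipe sleeve standing on the bench, 38 mm across, 35 mm high; origin at the middle of its underside. Leave alone.
- hammer: Loose hammer lying on the bench; leave alone.
- offcut: Loose offcut of square tube, 40 x 110 x 40 mm, lying on the bench; leave alone.
- angle: Loose piece of angle steel, 60 x 30 x 30 mm, lying on the bench; leave alone.
Things that resemble listed ones, but are neither listed nor needed, are in the scene too. What is shaped like the gauge but orange or yellow is not meant.

How it is judged:
By the outcome, as a careful person would: the job done as asked, in the order asked, and still so for the second after the job is handed in, with the robot touching nothing.
It also fails if it takes over 64 s, if anything falls off the work surface, if the arm or the gripper's body presses on something with over 40 N, if the wrist force passes 120 N, or if a joint passes its speed limit or range.

## Working session

There is one attempt and no reset: what is moved stays moved. The work goes in short steps, Python scripts to look and compute and a tool call to move; the robot and the scene stay as the last step left them, time stands still between calls to the robot, and variables do not carry over. Pictures are saved under pics/ and viewed, and the job is handed in when it is done.

Besides the shell and the picture viewer there is one more tool, called after "Call:" by a JSON object that holds its "fn" and its "kwargs". apply_moves: Moves the arm, as the interface text tells. Shifts and turns lie within -1 to 1; 1 stands for 100 mm of shift or 0.5 rad of turn. Its arguments: {"type":"object","properties":{"increments":{"type":"array"}},"required":["increments"]}

```bash
mkdir -p pics; ls; python3 - <<'E'
from bench import arm
import cv2,numpy as np
print(arm.read_state())
for n in ["scene","top"]:
    p=arm.get_image(n)
    cv2.imwrite(f"pics/{n}0.png",p["img"][:,:,::-1])
    print(n,{k:v for k,v in p.items() if k!="img"})
    for l in ["frame","pad","gauge","handle","stand","leaf4","leaf13","coupler","hammer","offcut","angle"]:
        print(l,[(np.round(d["at"],1).tolist(),round(d["conf"],2)) for d in arm.mark_of(l,p)])
E
```

```text
pics
{'clock': 0.0, 'joints': array([-1.00241091e+00,  3.85572377e-01,  6.59403190e-03, -5.07294202e-04,
       -1.19398778e+00, -2.58619717e-01]), 'joint_vel': array([-5.49614039e-04, -4.76830458e-05,  1.04127216e-03,  1.75341136e-06,
       -6.21811177e-04, -5.30333556e-04]), 'joint_efforts': array([-6.90831669e-06, -3.92286158e+01,  1.88395482e+01,  4.18580979e+00,
       -4.74885106e-03, -2.51515911e-05]), 'position': array([ 190.4259966 , -594.8281164 ,  302.79817962]), 'ee_rot': array([-1.54171791e-01,  9.88043433e-01,  1.08818938e-03, -2.20050658e-04]), 'contact_force': array([ 0.08399558,  0.30400969, -0.40414033]), 'wrist_torque': array([ 0.00118433, -0.0101074 ,  0.00272891]), 'gripper_width': 85.35720098815159}
scene {'fx': 386.6351788273278, 'fy': 386.6351788273278, 'cx': 314.10489976705986, 'cy': 195.21163884177093, 'pose': array([[-8.50480052e-01, -3.29248350e-01,  4.10218486e-01,
         9.05767425e+02],
       [ 5.25996422e-01, -5.27321305e-01,  6.67278057e-01,
         4.86839624e+02],
       [-3.38325196e-03,  7.83280132e-01,  6.21659705e-01,
         7.09562493e+0
[... 2018 characters left out ...]
0000e+00,
         1.00000000e+00]]), 'shot': 2}
frame [([192.4, 196.0], 0.82)]
pad [([186.2, 192.9], 0.62)]
gauge [([385.0, 179.2], 0.82), ([291.5, 258.6], 0.8), ([320.9, 208.1], 0.69), ([345.7, 307.1], 0.62), ([463.4, 180.8], 0.56)]
handle [([322.0, 205.9], 0.88), ([345.8, 306.2], 0.87), ([292.7, 262.8], 0.78), ([466.1, 181.1], 0.68)]
stand [([321.7, 206.0], 0.92), ([320.5, 203.3], 0.41)]
leaf4 [([367.4, 190.4], 0.9), ([438.1, 182.6], 0.82), ([377.6, 186.1], 0.7)]
leaf13 [([367.4, 190.4], 0.9), ([438.1, 182.6], 0.82), ([377.6, 186.1], 0.7)]
coupler [([267.3, 181.1], 0.48)]
hammer [([319.0, 136.3], 0.79)]
offcut [([240.8, 125.0], 0.67), ([320.1, 203.5], 0.22)]
angle [([263.8, 225.1], 0.65)]
```

View pics/scene0.png

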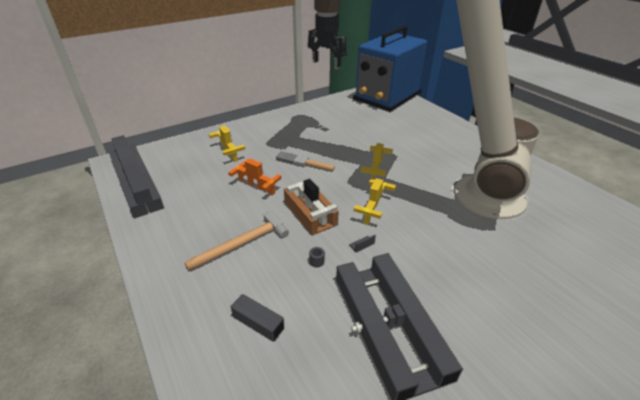

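View pics/top0.png

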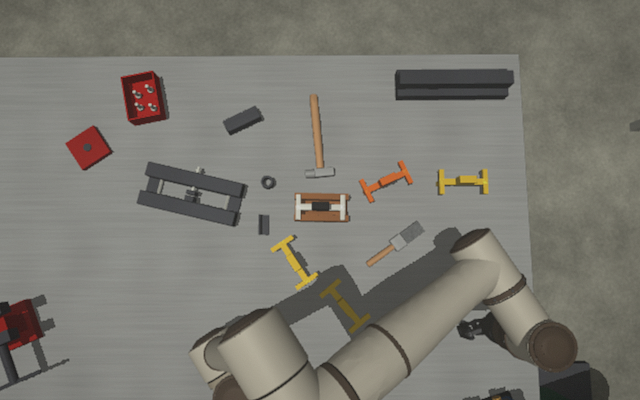

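```bash
cat > h.py <<'E'
import numpy as np,cv2
from bench import arm
def proj(p,P):
    P=np.atleast_2d(P); T=np.linalg.inv(p["pose"]); c=P@T[:3,:3].T+T[:3,3]
    return np.c_[p["cx"]+p["fx"]*c[:,0]/-c[:,2], p["cy"]-p["fy"]*c[:,1]/-c[:,2]]
def back(p,uv,z):
    uv=np.atleast_2d(uv); d=np.c_[(uv[:,0]-p["cx"])/p["fx"],-(uv[:,1]-p["cy"])/p["fy"],-np.ones(len(uv))]@p["pose"][:3,:3].T
    o=p["pose"][:3,3]; s=(z-o[2])/d[:,2]; return o+d*s[:,None]
def crop(p,c,r,w,h,f,name):
    im=p["img"][r:r+h,c:c+w,::-1]; cv2.imwrite(name,cv2.resize(im,None,fx=f,fy=f,interpolation=cv2.INTER_CUBIC))
E
python3 - <<'E'
from h import *
s=arm.get_image("scene");t=arm.get_image("top")
crop(s,270,165,90,80,8,"pics/s1.png")
crop(s,320,245,150,150,5,"pics/s2.png")
crop(t,285,180,75,55,10,"pics/t1.png")
crop(t,130,150,150,90,5,"pics/t2.png")
print(back(t,[[322,205.9]],104),back(s,[[309,182.6]],104))
print(back(t,[[186.2,192.9]],46),back(s,[[397.5,311.2]],46))
print(back(t,[[321.7,206]],0),back(s,[[310.1,215.1]],0))
E
```

```text
[[ 484.88934264 -216.243393    104.        ]] [[ 489.51012396 -215.60066211  104.        ]]
[[532.94069222 185.03540324  46.        ]] [[522.74650708 180.64092008  46.        ]]
[[ 495.73533761 -217.01933117    0.        ]] [[ 493.61971919 -205.2335079     0.        ]]
```

View pics/s1.png

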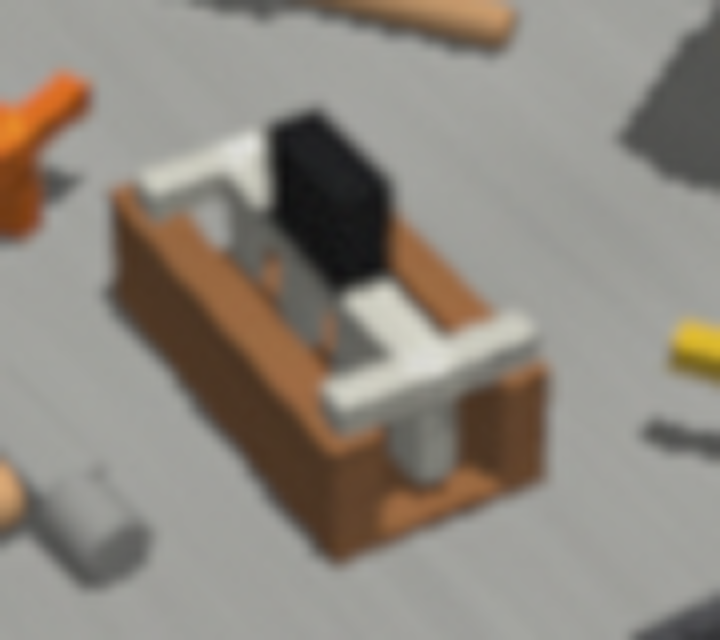

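View pics/t1.png

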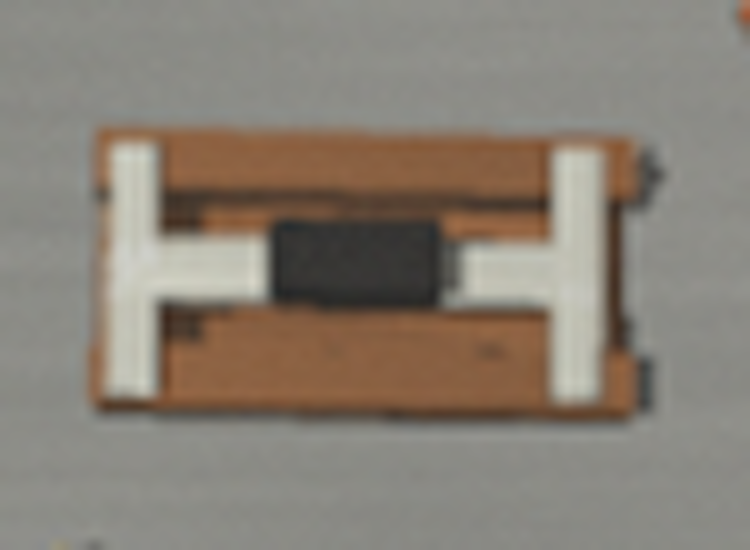

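View pics/s2.png

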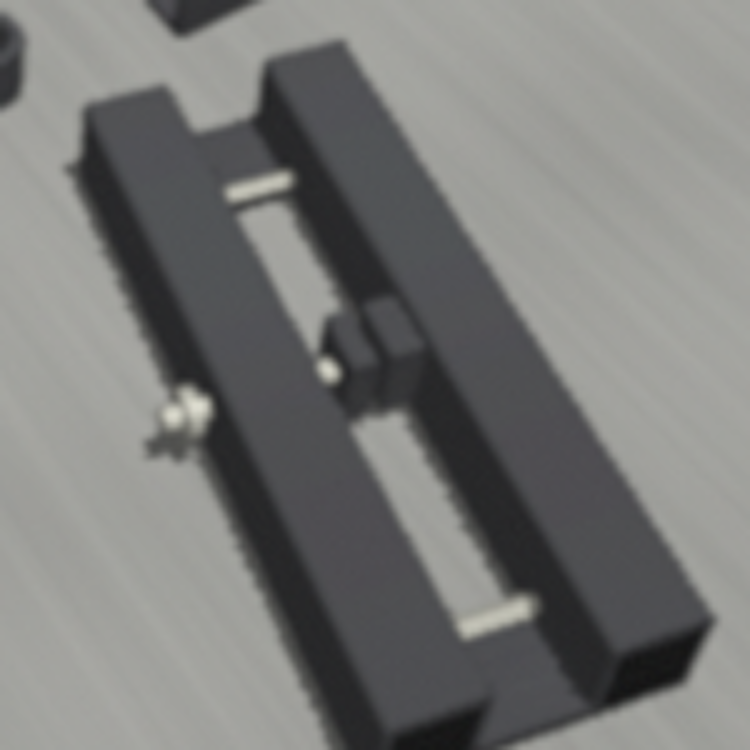

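View pics/t2.png

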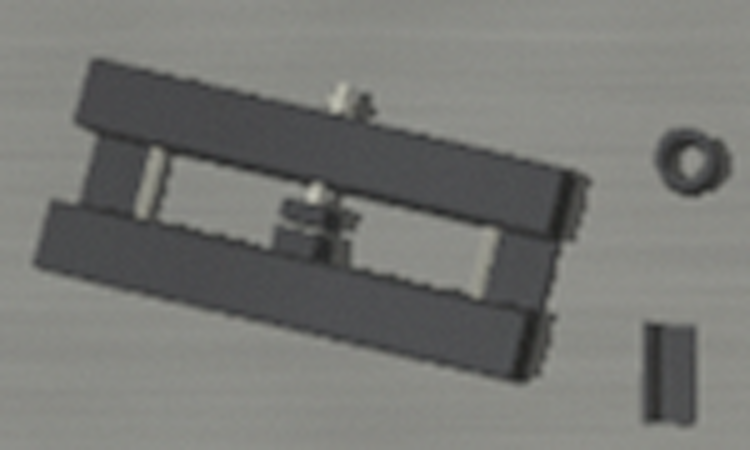

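```bash
cat >> h.py <<'E'
from scipy.optimize import minimize
def box(x0,x1,y0,y1,z0,z1):
    return np.array([[x,y,z] for x in(x0,x1) for y in(y0,y1) for z in(z0,z1)],float)
RAILS=[box(-58,-16,-145,145,0,50),box(30,72,-145,145,0,50)]
TIES=[box(-16,30,100,145,0,10),box(-16,30,-145,-100,0,10)]
PADS=[box(-16,0,-13,13,8,46)]
HAND=[box(-11,11,-25,25,12,54)]
BARS=[box(-9,9,-72,72,0,12),box(-37,37,-72,-58,0,12),box(-37,37,58,72,0,12)]
LEAF=[box(-t/2,t/2,y-10,y+10,-36,0) for t,y in((4,-60),(7,-20),(10,20),(13,60))]
def tf(B,q,z=0):
    c,s=np.cos(q[2]),np.sin(q[2]); R=np.array([[c,-s,0],[s,c,0],[0,0,1]])
    return B@R.T+[q[0],q[1],z]
def render(p,boxes,q,z,win,S=4):
    c,r,w,h=win; m=np.zeros((h*S,w*S),np.uint8)
    for B in boxes:
        uv=(proj(p,tf(B,q,z))+0.5-[c,r])*S-0.5
        hull=cv2.convexHull(uv.astype(np.float32))
        cv2.fillConvexPoly(m,np.round(hull*16).astype(np.int32),255,cv2.LINE_AA,4)
    return cv2.resize(m,(w,h),interpolation=cv2.INTER_AREA)/255.
def overlay(p,groups,win,f,name):
    c,r,w,h=win; im=cv2.resize(np.ascontiguousarray(p["img"][r:r+h,c:c+w,::-1]),None,fx=f,fy=f,interpolation=cv2.INTER_CUBIC)
    E=[(a,b) for a in range(8) for b in range(a) if bin(a^b).count("1")==1]
    for boxes,q,z,col in groups:
        for B in boxes:
            uv=(proj(p,tf(B,q,z))+0.5-[c,r])*f-0.5
            for a,b in E: cv2.line(im,tuple(np.round(uv[a]).astype(int)),tuple(np.round(uv[b]).astype(int)),col,1,cv2.LINE_AA)
    cv2.imwrite(name,im)
E
cat > fit1.py <<'E'
from h import *
s=arm.get_image("scene");t=arm.get_image("top")
def soft(p,win,lo,hi,inv=False):
    c,r,w,h=win; g=p["img"][r:r+h,c:c+w].max(2).astype(float)
    m=np.clip((g-lo)/(hi-lo),0,1); return 1-m if inv else m
WS=(325,245,150,155);WT=(130,150,125,85)
HS=(295,170,35,35);HT=(305,195,32,26)
def fit(cams,boxes,z,q0,wts=None):
    def cost(v):
        q=[v[0],v[1],v[2]/100]
        return sum(((render(p,boxes,q,z,w)-m)**2).sum() for p,w,m in cams)
    v=[q0[0],q0[1],q0[2]*100]
    for st in (8,2):
        r=minimize(cost,v,method="Nelder-Mead",options=dict(initial_simplex=np.array([v]+[np.add(v,np.eye(3)[i]*st) for i in range(3)]),xatol=.02,fatol=.01)); v=r.x
    return np.array([v[0],v[1],v[2]/100]),r.fun
A=(s,WS,soft(s,WS,100,140,True));B=(t,WT,soft(t,WT,100,140,True))
q0=[528,183,-0.237]
for nm,cs in(("both",[A,B]),("scene",[A]),("top",[B])):
    q,f=fit(cs,RAILS+TIES,0,q0); print("frame",nm,np.round(q,3),f)
    if nm=="both": qf=q
A=(s,HS,soft(s,HS,40,90,True));B=(t,HT,soft(t,HT,60,95,True))
for nm,cs in(("both",[A,B]),("scene",[A]),("top",[B])):
    q,f=fit(cs,HAND,50,[487,-216,0.02]); print("handle",nm,np.round(q,3),f)
    if nm=="both": qg=q
np.save("q.npy",[qf,qg])
overlay(s,[(RAILS+TIES+PADS,qf,0,(0,255,0))],WS,5,"pics/of_s.png")
overlay(t,[(RAILS+TIES+PADS,qf,0,(0,255,0))],WT,6,"pics/of_t.png")
overlay(s,[(HAND+BARS+LEAF,qg,50,(0,0,255))],(270,165,90,80),8,"pics/og_s.png")
q2=qg+[0,0,np.pi]
overlay(s,[(HAND+BARS+LEAF,q2,50,(0,0,255))],(270,165,90,80),8,"pics/og_s2.png")
overlay(t,[(HAND+BARS,qg,50,(0,0,255))],(285,180,75,55),10,"pics/og_t.png")
E
python3 fit1.py
```

```text
frame both [ 5.28275e+02  1.76358e+02 -2.41000e-01] 1152.968775711265
frame scene [ 5.29082e+02  1.76700e+02 -2.41000e-01] 608.8995965494041
frame top [ 5.25107e+02  1.74565e+02 -2.38000e-01] 379.2309707804691
handle both [ 4.87594e+02 -2.11662e+02 -1.66000e-01] 63.44021048733219
handle scene [ 4.89114e+02 -2.08583e+02 -1.99000e-01] 37.58286412918109
handle top [ 4.86807e+02 -2.10934e+02  6.00000e-03] 11.802325322285776
```

View pics/of_s.png

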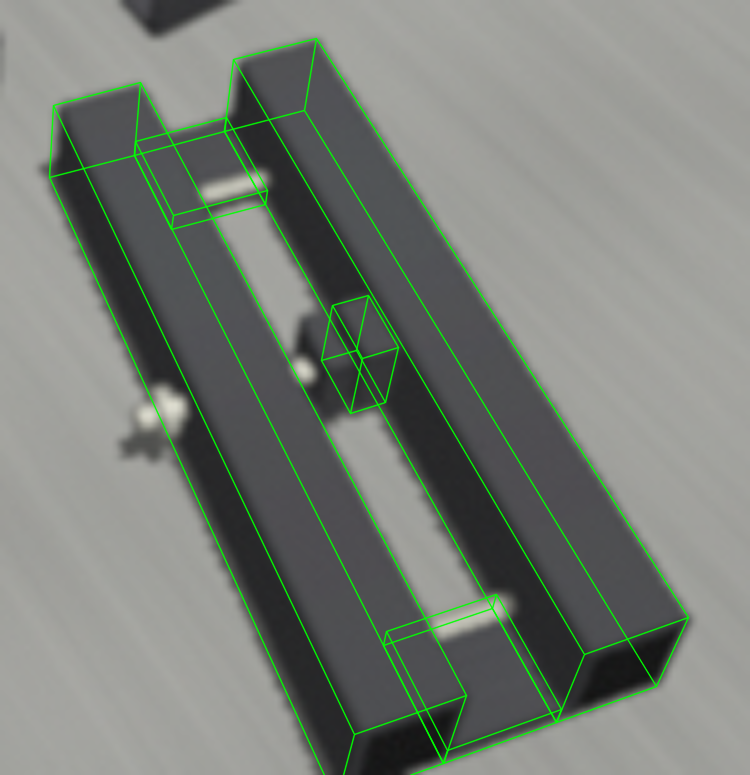

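View pics/of_t.png

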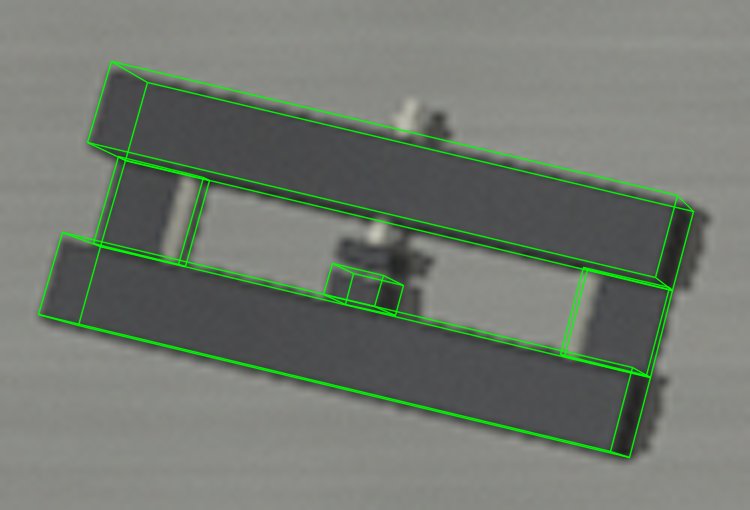

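View pics/og_s.png

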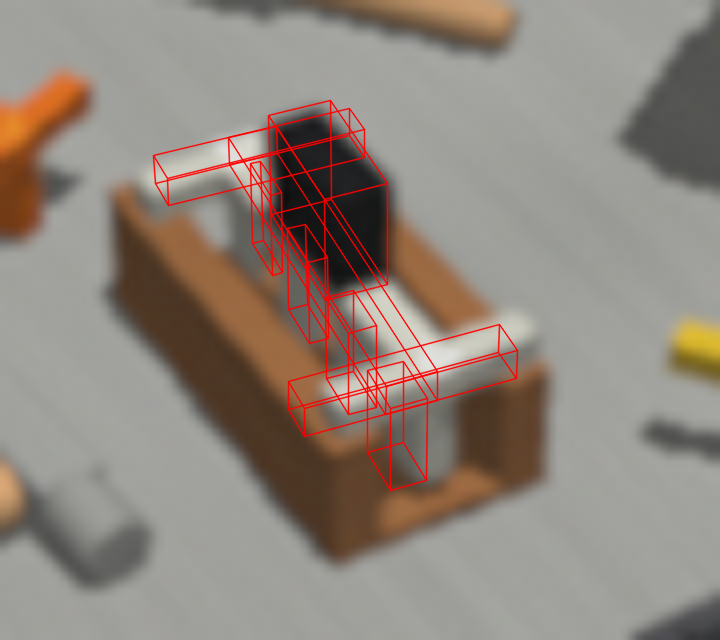

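View pics/og_t.png

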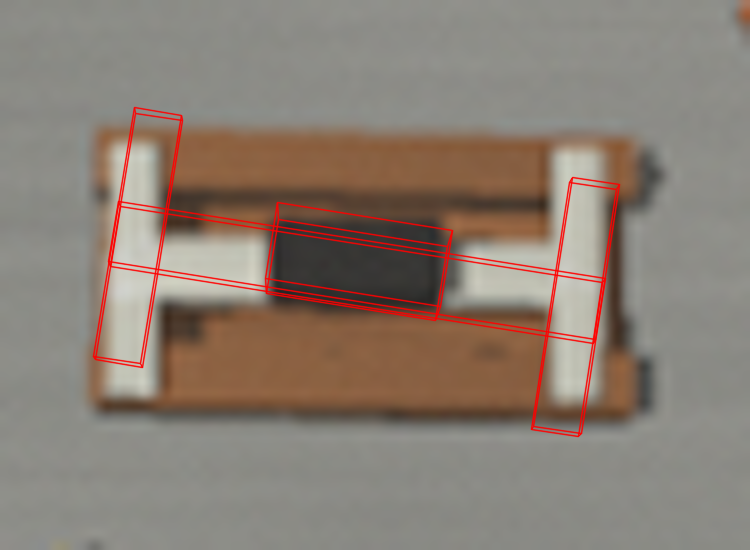

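```bash
cat > fit2.py <<'E'
from h import *
t=arm.get_image("top");s=arm.get_image("scene")
W=(290,188,62,40); c,r,w,h=W
im=t["img"][r:r+h,c:c+w].astype(float)
print(im[20,[4,8,15,20,30,40,50]].astype(int).tolist(), im[6,[8,20]].tolist())
m=np.clip((im[:,:,2]-110)/(200-110),0,1); m[im[:,:,2]<150]*= (im[:,:,2][im[:,:,2]<150]<0)
ok=cv2.erode((np.ones_like(m)).astype(np.uint8),np.ones((3,3)))
def cost(v):
    q=[v[0],v[1],v[2]/100]
    R=np.clip(render(t,BARS,q,50,W)-render(t,HAND,q,50,W),0,1)
    return ((R-m)**2).sum()
v=[488,-213,0]
for st in(6,2): 
    R=minimize(cost,v,method="Nelder-Mead",options=dict(initial_simplex=np.array([v]+[np.add(v,np.eye(3)[i]*st) for i in range(3)]),xatol=.02,fatol=.01)); v=R.x
q=np.array([v[0],v[1],v[2]/100]); print(q,R.fun)
overlay(t,[(HAND+BARS,q,50,(0,0,255))],(285,180,75,55),10,"pics/og_t3.png")
overlay(s,[(HAND+BARS+LEAF,q,50,(0,0,255))],(270,165,90,80),8,"pics/og_s3.png")
overlay(s,[(HAND+BARS+LEAF,q+[0,0,np.pi],50,(0,0,255))],(270,165,90,80),8,"pics/og_s4.png")
E
python3 fit2.py
```

```text
[[136, 126, 113], [207, 208, 199], [202, 202, 189], [206, 206, 193], [54, 53, 51], [100, 100, 93], [193, 195, 183]] [[175.0, 161.0, 142.0], [141.0, 97.0, 64.0]]
[ 4.88269797e+02 -2.10592613e+02 -1.94662981e-02] 100.94268016574821
```

View pics/og_t3.png

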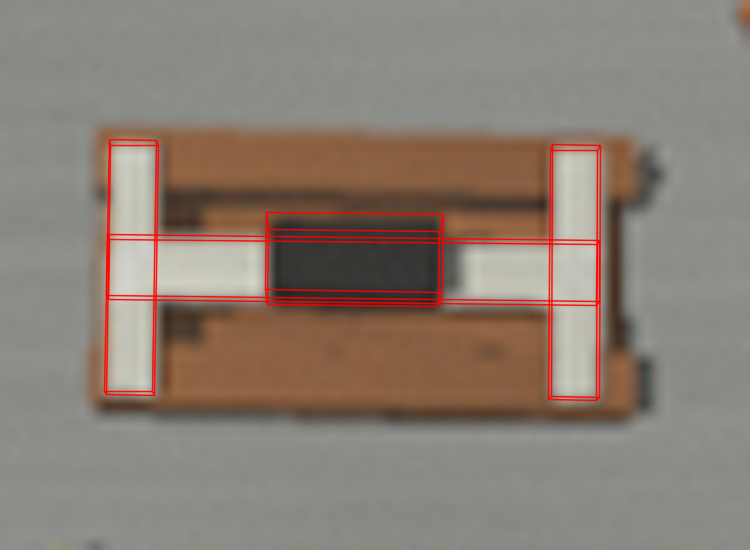

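View pics/og_s3.png

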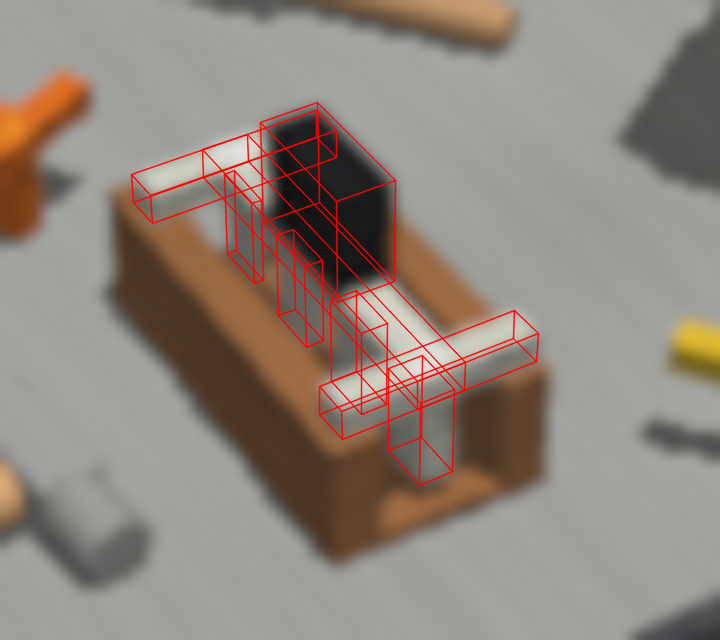

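View pics/og_s4.png

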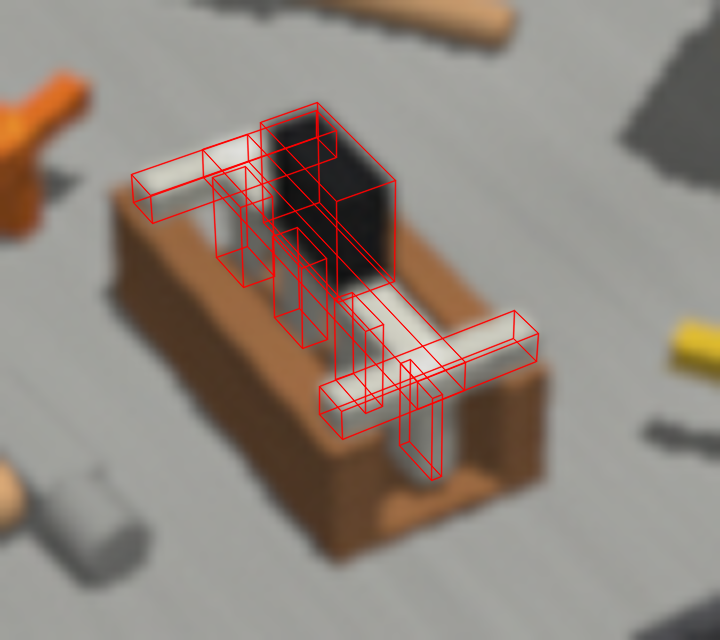

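```bash
cat >> h.py <<'E'
from scipy.spatial.transform import Rotation as Rn
def Rt(psi):
    y=-np.array([np.cos(psi),np.sin(psi),0]); z=np.array([0,0,-1.]); return np.c_[np.cross(y,z),y,z]
def plan(target,psi,n=12,start=None):
    st=arm.read_state(); p=np.array(st["position"]) if start is None else np.array(start[0],float)
    R=Rn.from_quat(st["ee_rot"]).as_matrix() if start is None else Rt(start[1])
    T=np.array(target,float); RT=Rt(psi)
    print("now",p.round(1),"rotvec err to target",(Rn.from_matrix(R.T@RT).as_rotvec()).round(3), "F",np.round(st["contact_force"],1),"w",round(st["gripper_width"],1),"t",round(st["clock"],2))
    for i in range(n):
        d=R.T@(T-p)/100; w=Rn.from_matrix(R.T@RT).as_rotvec()/0.5
        fd=min(1,1/max(1e-9,np.abs(d).max())); fw=min(1,1/max(1e-9,np.abs(w).max()))
        d=d*fd; w=w*fw
        print("call",i,np.round(d,3).tolist(),np.round(w,3).tolist(),"dist",round(np.linalg.norm(d)*100),"deg",round(np.degrees(np.linalg.norm(w)*.5),1))
        p=p+R@d*100; R=R@Rn.from_rotvec(w*.5).as_matrix()
        if fd==1 and fw==1: break
E
python3 - <<'E'
from h import *
plan([488,-209,250],-0.02)
E
```

```text
now [ 190.5 -595.2  303.9] rotvec err to target [-0.    -0.    -1.241] F [ 0.2 -0.3 -0. ] w 85.5 t 1.5
call 0 [-1.0, 0.691, 0.134] [-0.0, -0.0, -1.0] dist 122 deg 28.6
call 1 [-1.0, 0.105, 0.111] [-0.0, -0.0, -1.0] dist 101 deg 28.6
call 2 [-1.0, -0.417, 0.12] [-0.0, -0.0, -0.482] dist 109 deg 13.8
call 3 [-1.0, -0.739, 0.138] [0.0, -0.0, 0.0] dist 125 deg 0.0
call 4 [-0.263, -0.194, 0.036] [0.0, 0.0, -0.0] dist 33 deg 0.0
```

Candidates for the gauge, top-picture pixels:
- (321,206): silver with a black handle, in the wooden stand.
- (386,182): orange.
- (463,181), (294,262) and (346,306): yellow.

I choose the silver one in the stand. The crop shows the black handle, and its 13 mm leaf is at the end nearer the frame.

Call:
{"fn": "apply_moves", "kwargs": {"increments": [[[-1,0.69,0.13,0,0,-1,1],[-1,0.69,0.13,0,0,-1,1],[-1,0.69,0.13,0,0,-1,1],[-1,0.69,0.13,0,0,-1,1]]]}}

```text
clock: 1.9
position: [266.3, -496.8, 291.0]
ee_rot: [-0.397, 0.918, 0.0, 0.0]
contact_force: [0.7, 0.1, -1.0]
gripper_width: 85.3
```

Call:
{"fn": "apply_moves", "kwargs": {"increments": [[[-1,0.1,0.11,0,0,-1,1],[-1,0.1,0.11,0,0,-1,1],[-1,0.1,0.11,0,0,-1,1],[-1,0.1,0.11,0,0,-1,1]]]}}

```text
clock: 2.3
position: [327.6, -418.4, 280.1]
ee_rot: [-0.612, 0.791, -0.0, 0.0]
contact_force: [0.1, -1.3, 0.8]
gripper_width: 85.5
```

Call:
{"fn": "apply_moves", "kwargs": {"increments": [[[-1,-0.42,0.12,0,0,-0.48,1],[-1,-0.42,0.12,0,0,-0.48,1],[-1,-0.42,0.12,0,0,-0.48,1]]]}}

```text
clock: 2.6
position: [394.7, -331.2, 267.6]
ee_rot: [-0.702, 0.713, 0.0, 0.0]
contact_force: [0.2, -0.1, -0.9]
gripper_width: 85.9
```

Call:
{"fn": "apply_moves", "kwargs": {"increments": [[[-1,-0.74,0.14,0,0,0,1],[-1,-0.74,0.14,0,0,0,1],[-1,-0.74,0.14,0,0,0,1],[-1,-0.74,0.14,0,0,0,1]]]}}

```text
clock: 3.0
position: [470.6, -233.6, 253.6]
ee_rot: [-0.701, 0.713, 0.0, -0.0]
contact_force: [0.3, 0.3, 1.5]
gripper_width: 85.3
```

```bash
python3 - <<'E'
from h import *
plan([488,-209,200],-0.018)
s=arm.get_image("scene"); crop(s,240,100,130,130,5,"pics/s5.png")
t=arm.get_image("top"); crop(t,240,130,150,110,5,"pics/t5.png")
E
```

```text
now [ 470.6 -233.6  253.6] rotvec err to target [0.    0.    0.001] F [0.3 0.3 1.5] w 85.3 t 3.0
call 0 [-0.249, -0.17, 0.536] [0.0, 0.0, 0.002] dist 61 deg 0.0
```

View pics/s5.png

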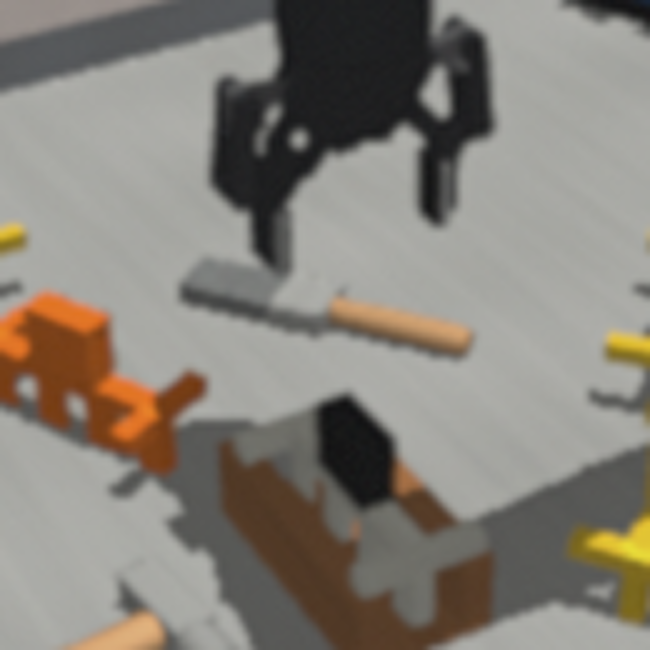

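View pics/t5.png

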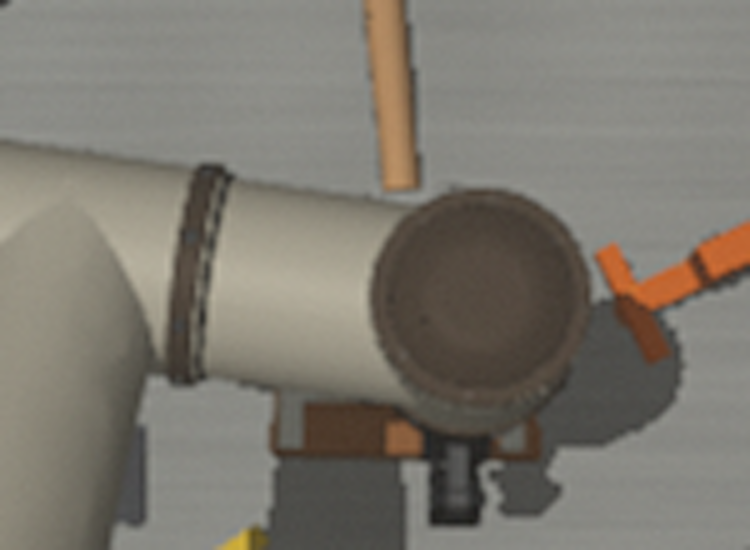

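Call:
{"fn": "apply_moves", "kwargs": {"increments": [[[-0.25,-0.17,0.53,0,0,0,1],[-0.25,-0.17,0.53,0,0,0,1],[-0.25,-0.17,0.53,0,0,0,1]]]}}

```text
clock: 3.4
position: [485.3, -211.3, 199.5]
ee_rot: [-0.699, 0.715, 0.002, -0.001]
contact_force: [0.5, -0.1, 0.1]
gripper_width: 85.5
```

```bash
python3 - <<'E'
from h import *
plan([488,-209,142],-0.018)
s=arm.get_image("scene"); crop(s,240,100,130,130,5,"pics/s6.png")
E
```

```text
now [ 485.3 -211.3  199.5] rotvec err to target [ 0.004  0.    -0.003] F [ 0.5 -0.1  0.1] w 85.5 t 3.4
call 0 [-0.024, -0.029, 0.575] [0.009, 0.001, -0.007] dist 58 deg 0.3
```

View pics/s6.png

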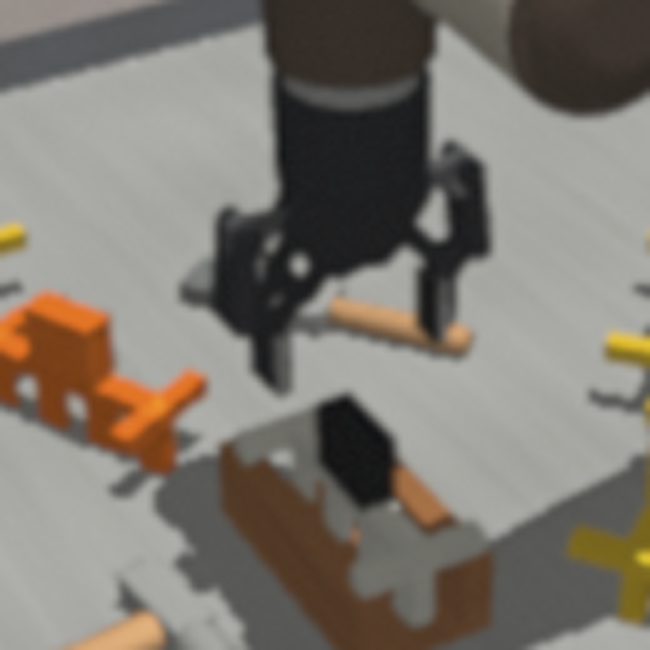

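Call:
{"fn": "apply_moves", "kwargs": {"increments": [[[0,0,0.3,0,0,0,1],[0,0,0.57,0,0,0,1],[0,0,0.57,0,0,0,1],[0,0,0.57,0,0,0,1]]]}}

```text
clock: 3.85
position: [487.0, -211.8, 145.4]
ee_rot: [-0.7, 0.715, -0.001, 0.0]
contact_force: [0.7, -0.4, 0.9]
gripper_width: 85.5
```

```bash
python3 - <<'E'
from h import *
plan([488,-209,142],-0.018)
s=arm.get_image("scene"); crop(s,250,130,110,110,6,"pics/s7.png")
E
```

```text
now [ 487.  -211.8  145.4] rotvec err to target [-0.002 -0.001 -0.003] F [ 0.7 -0.4  0.9] w 85.5 t 3.85
call 0 [-0.029, -0.009, 0.034] [-0.003, -0.002, -0.007] dist 5 deg 0.2
```

View pics/s7.png

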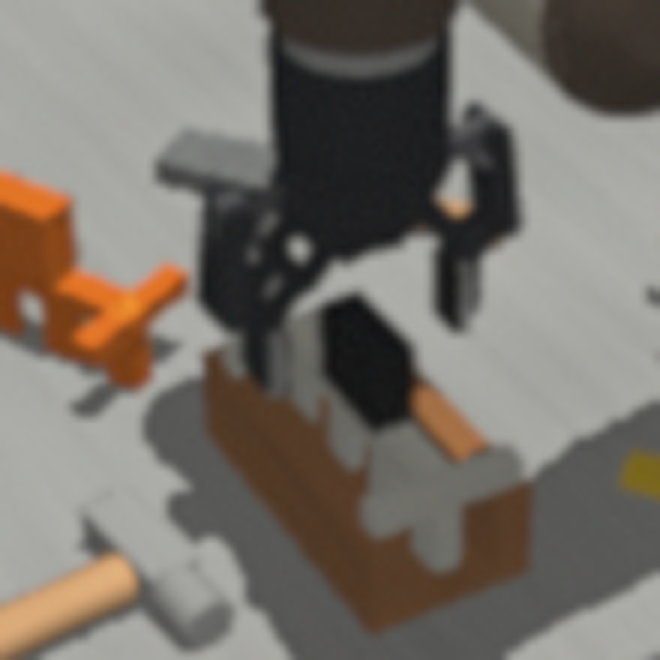

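```bash
python3 - <<'E'
from h import *
s=arm.get_image("scene")
f=lambda P:(proj(s,P)+.5-[250,130])*6-.5
print(f([[487,-211.8,85],[488,-211,85],[488,-211,104],[488,-205,104],[530,-212,85],[445,-212,85]]).round())
print(arm.read_state()["position"])
E
```

```text
[[366. 355.]
 [365. 357.]
 [365. 322.]
 [372. 329.]
 [282. 387.]
 [446. 325.]]
[ 487.60691244 -211.57186454  146.09974432]
```

Call:
{"fn": "apply_moves", "kwargs": {"increments": [[[-0.03,0,0.03,0,0,0,1],[-0.03,0,0.04,0,0,0,0],[-0.03,0,0.04,0,0,0,-1],[-0.03,0,0.04,0,0,0,-1],[-0.03,0,0.04,0,0,0,-1],[-0.03,0,0.04,0,0,0,-1],[-0.03,0,0.04,0,0,0,-1],[-0.03,0,0.04,0,0,0,-1]]]}}

```text
clock: 4.75
position: [486.5, -207.9, 140.1]
ee_rot: [-0.7, 0.714, 0.0, -0.0]
contact_force: [-2.1, 0.5, 3.3]
gripper_width: 21.1
```

```bash
python3 - <<'E'
from h import *
plan([488,-209,142],-0.018)
s=arm.get_image("scene"); crop(s,250,130,110,110,6,"pics/s8.png")
E
```

```text
now [ 486.5 -207.9  140.1] rotvec err to target [ 0.    -0.    -0.003] F [-2.1  0.5  3.3] w 21.1 t 4.75
call 0 [0.011, -0.015, -0.019] [0.0, -0.0, -0.006] dist 3 deg 0.2
```

View pics/s8.png

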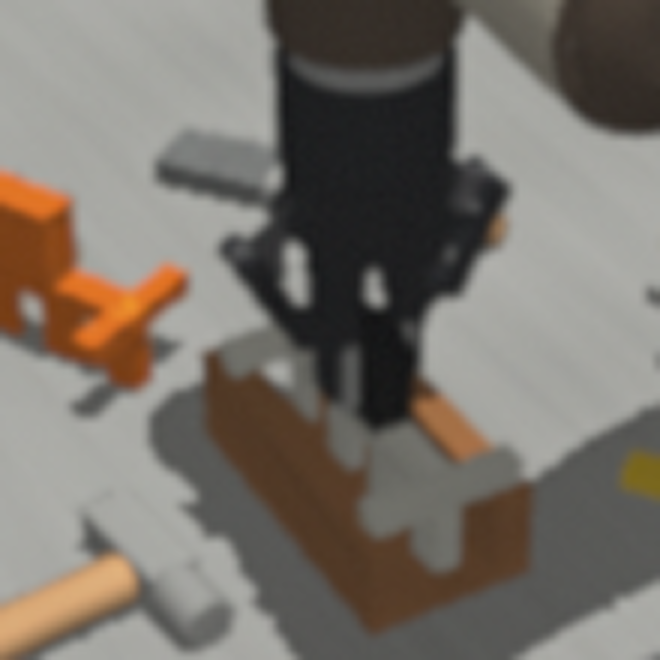

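Call:
{"fn": "apply_moves", "kwargs": {"increments": [[[0,0,-0.2,0,0,0,-1],[0,0,-0.5,0,0,0,-1],[0,0,-0.8,0,0,0,-1],[0,0,-1,0,0,0,-1],[0,0,-1,0,0,0,-1]]]}}

```text
clock: 5.3
position: [487.7, -208.1, 242.0]
ee_rot: [-0.7, 0.714, -0.002, 0.002]
contact_force: [1.6, 1.1, -2.7]
gripper_width: 21.2
```

```bash
python3 - <<'E'
from h import *
plan([488,-209,240],-0.018)
s=arm.get_image("scene"); crop(s,240,80,130,140,5,"pics/s9.png")
E
```

```text
now [ 487.7 -208.1  242. ] rotvec err to target [-0.006 -0.001 -0.003] F [ 1.6  1.1 -2.7] w 21.2 t 5.3
call 0 [0.009, -0.003, 0.02] [-0.011, -0.001, -0.006] dist 2 deg 0.4
```

View pics/s9.png

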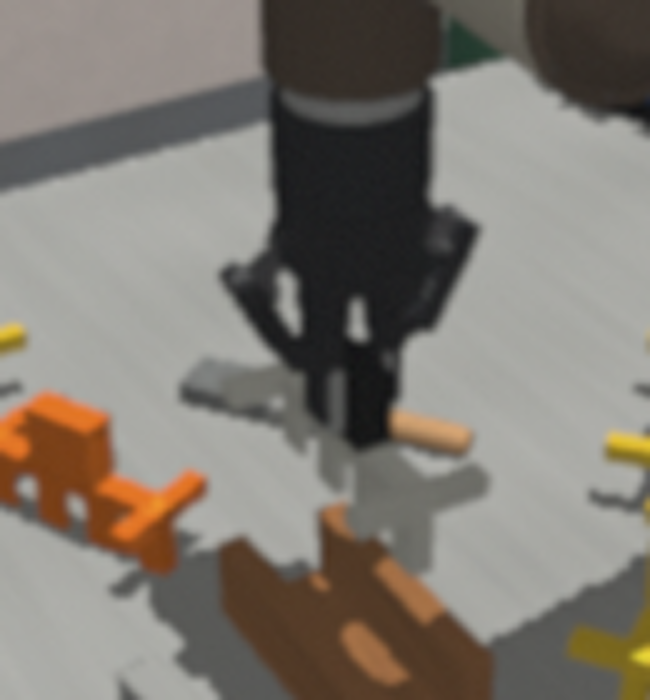

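```bash
python3 - <<'E'
from h import *
plan([544.7,233.7,230],-0.24)
E
```

```text
now [ 486.5 -207.7  239.9] rotvec err to target [-0.002  0.001  0.218] F [-0.6  0.6 -3.6] w 21.5 t 5.35
call 0 [-1.0, -0.11, 0.023] [-0.003, 0.002, 0.437] dist 101 deg 12.5
call 1 [-1.0, 0.109, 0.022] [-0.0, -0.0, -0.0] dist 101 deg 0.0
call 2 [-1.0, 0.109, 0.022] [0.0, 0.0, 0.0] dist 101 deg 0.0
call 3 [-1.0, 0.109, 0.022] [0.0, 0.0, 0.0] dist 101 deg 0.0
call 4 [-0.426, 0.047, 0.01] [0.0, 0.0, 0.0] dist 43 deg 0.0
```

Call:
{"fn": "apply_moves", "kwargs": {"increments": [[[-0.2,-0.02,0,0,0,0.1,-1],[-0.6,-0.06,0,0,0,0.25,-1],[-1,-0.11,0.02,0,0,0.44,-1]]]}}

```text
clock: 5.65
position: [498.4, -107.4, 235.4]
ee_rot: [-0.615, 0.789, 0.002, -0.002]
contact_force: [0.9, 0.6, -2.7]
gripper_width: 21.5
```

Call:
{"fn": "apply_moves", "kwargs": {"increments": [[[-0.4,0.04,0,0,0,0,-1],[-0.8,0.09,0.01,0,0,0,-1],[-1,0.11,0.02,0,0,0,-1]]]}}

```text
clock: 5.95
position: [511.9, -5.9, 233.3]
ee_rot: [-0.618, 0.786, 0.001, -0.002]
contact_force: [0.8, -0.2, -3.1]
gripper_width: 21.4
```

Call:
{"fn": "apply_moves", "kwargs": {"increments": [[[-0.4,0.04,0,0,0,0,-1],[-0.8,0.09,0.01,0,0,0,-1],[-1,0.11,0.02,0,0,0,-1]]]}}

```text
clock: 6.25
position: [525.3, 93.7, 231.2]
ee_rot: [-0.618, 0.786, 0.001, -0.002]
contact_force: [0.5, -0.8, -3.4]
gripper_width: 21.3
```

Call:
{"fn": "apply_moves", "kwargs": {"increments": [[[-0.4,0.04,0,0,0,0,-1],[-0.8,0.09,0.01,0,0,0,-1],[-1,0.11,0.02,0,0,0,-1]]]}}

```text
clock: 6.55
position: [538.6, 193.5, 229.0]
ee_rot: [-0.618, 0.786, 0.001, -0.002]
contact_force: [0.0, 0.1, -2.9]
gripper_width: 21.4
```

```bash
python3 - <<'E'
from h import *
plan([544.7,233.7,200],-0.24)
E
```

```text
now [538.6 193.5 229. ] rotvec err to target [ 0.003 -0.002  0.001] F [ 0.   0.1 -2.9] w 21.4 t 6.55
call 0 [-0.406, 0.035, 0.289] [0.006, -0.004, 0.001] dist 50 deg 0.2
```

Call:
{"fn": "apply_moves", "kwargs": {"increments": [[[-0.15,0.01,0.1,0,0,0,-1],[-0.3,0.03,0.2,0,0,0,-1],[-0.41,0.04,0.29,0,0,0,-1],[-0.41,0.04,0.29,0,0,0,-1],[-0.41,0.04,0.29,0,0,0,-1]]]}}

```text
clock: 7.05
position: [544.9, 231.2, 202.2]
ee_rot: [-0.617, 0.787, -0.0, -0.001]
contact_force: [-0.8, 0.1, -2.9]
gripper_width: 21.3
```

```bash
python3 - <<'E'
from h import *
plan([544.7,233.7,200],-0.24)
s=arm.get_image("scene"); t=arm.get_image("top")
st=arm.read_state();p=st["position"]; q=[p[0],p[1],-0.24]
qf=np.array([528.3,176.4,-0.241])
overlay(s,[(BARS+LEAF+HAND,q,p[2]-90.5,(0,0,255)),(PADS,qf,0,(0,255,0))],(325,215,150,155),5,"pics/o10.png")
crop(s,325,215,150,155,5,"pics/s10.png")
crop(t,120,130,160,110,5,"pics/t10.png")
E
```

```text
now [544.9 231.2 202.2] rotvec err to target [ 0.001 -0.002 -0.001] F [-0.8  0.1 -2.9] w 21.3 t 7.05
call 0 [-0.024, 0.008, 0.021] [0.002, -0.003, -0.003] dist 3 deg 0.1
```

View pics/s10.png

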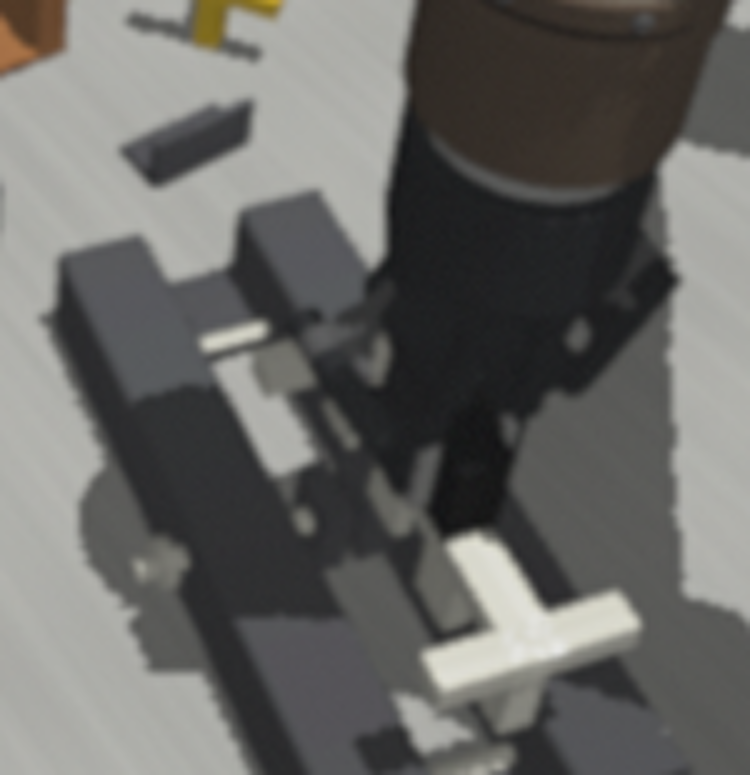

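View pics/o10.png

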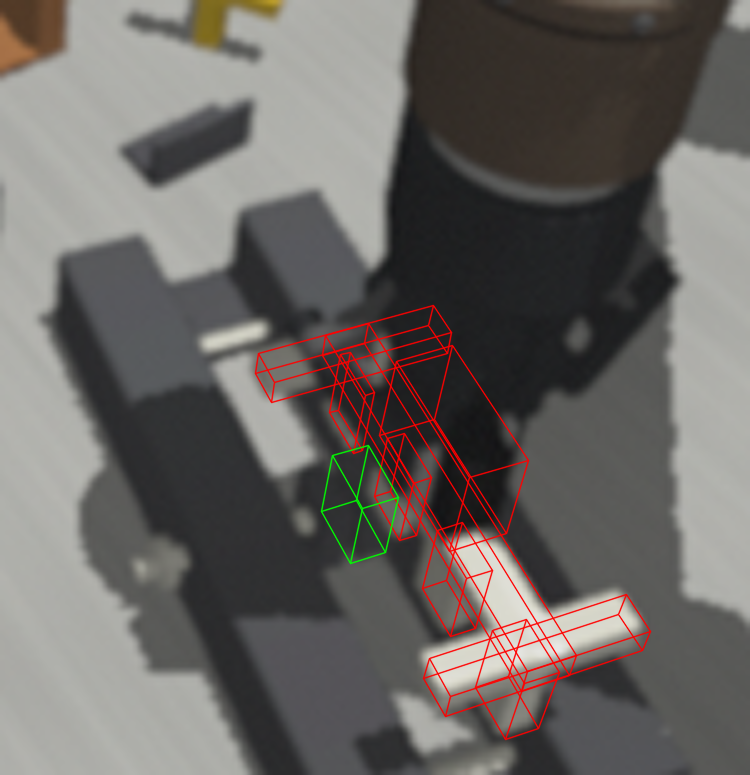

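View pics/t10.png

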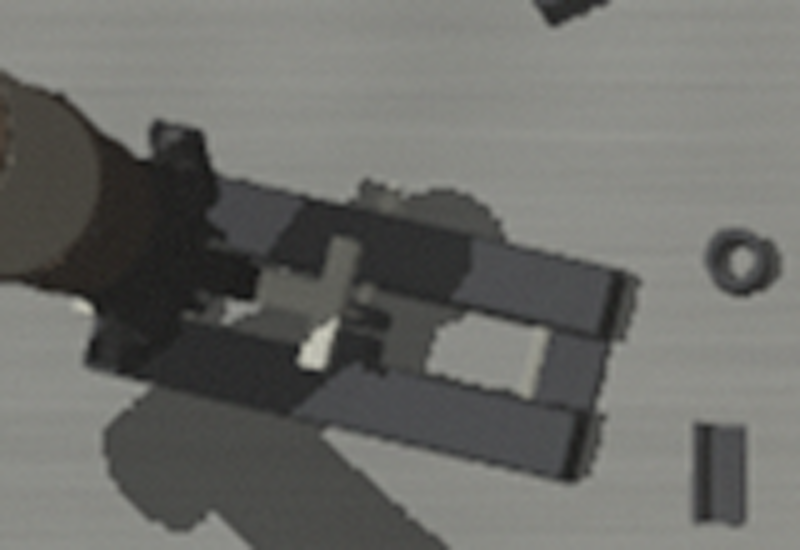

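Call:
{"fn": "apply_moves", "kwargs": {"increments": [[[-0.04,0,0.1,0,0,0,-1],[-0.04,0,0.22,0,0,0,-1],[-0.04,0,0.22,0,0,0,-1],[-0.04,0,0.22,0,0,0,-1]]]}}

```text
clock: 7.55
position: [545.8, 235.4, 180.2]
ee_rot: [-0.617, 0.787, -0.0, -0.001]
contact_force: [-0.2, -0.2, -3.3]
gripper_width: 21.8
```

```bash
cat > obs.py <<'E'
from h import *
import sys
n=sys.argv[1]
ps=[];fs=[];ims=[]
for i in range(3):
    s=arm.get_image("scene"); st=arm.read_state(); ps.append(st["position"]); fs.append(st["contact_force"])
p=np.mean(ps,0); F=np.mean(fs,0); R=Rn.from_quat(st["ee_rot"]).as_matrix()
psi=np.arctan2(-R[1,1],-R[0,1])
qf=np.array([529.,176.5,-0.241]); c,sn=np.cos(qf[2]),np.sin(qf[2])
d=p[:2]-qf[:2]; print("t",st["clock"],"tcp",p.round(1),"psi",psi.round(3),"z-tilt",R[:2,2].round(4),"in frame",np.round([c*d[0]+sn*d[1],-sn*d[0]+c*d[1]],1),"gz",round(p[2]-90.5,1),"F frame",np.round([c*F[0]+sn*F[1],-sn*F[0]+c*F[1],F[2]],1),"w",round(st["gripper_width"],1))
q=[p[0]-3*np.sin(-psi),p[1]-3*np.cos(psi),psi]
overlay(s,[(BARS+LEAF,q,p[2]-90.5,(0,0,255)),(PADS,qf,0,(0,255,0))],(325,215,150,155),5,f"pics/o{n}.png")
crop(s,325,215,150,155,5,f"pics/s{n}.png")
E
python3 obs.py 11
```

```text
t 7.7 tcp [546.2 235.7 181. ] psi -0.241 z-tilt [0.0006 0.0003] in frame [ 2.6 61.6] gz 90.5 F frame [-0.4  0.  -2.9] w 20.8
```

View pics/o11.png

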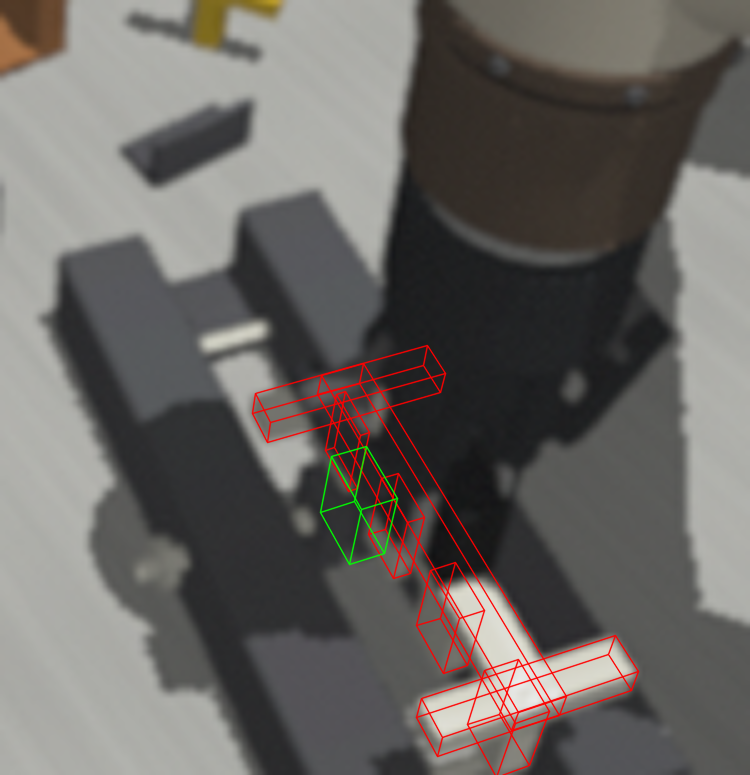

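View pics/s11.png

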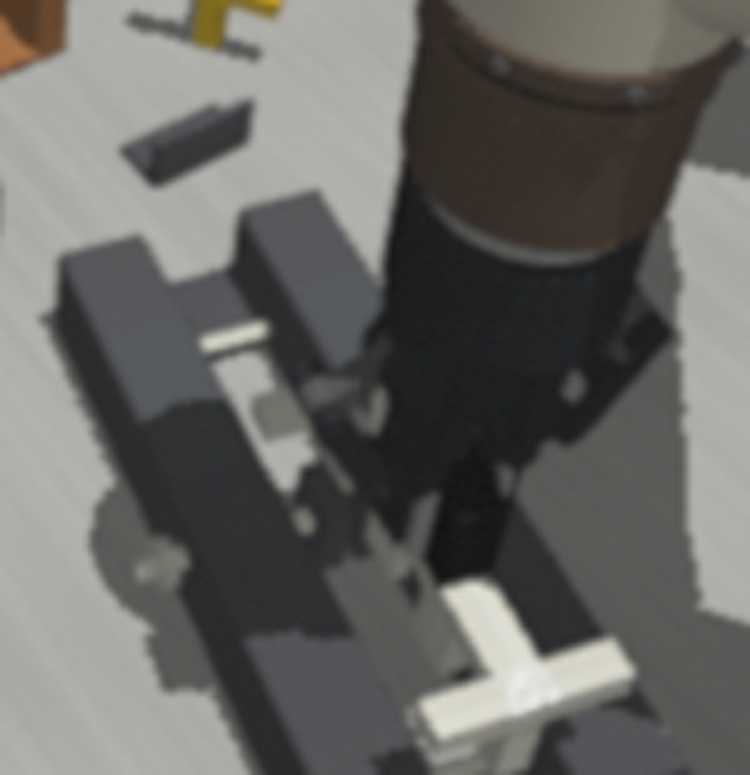

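Call:
{"fn": "apply_moves", "kwargs": {"increments": [[[0,0,0.04,0,0,0,-1],[0,0,0.08,0,0,0,-1],[0,0,0.1,0,0,0,-1],[0,0,0.1,0,0,0,-1]]]}}

```text
clock: 8.1
position: [546.1, 236.0, 171.8]
ee_rot: [-0.617, 0.787, -0.0, 0.0]
contact_force: [-3.0, 0.9, 3.1]
gripper_width: 21.5
```

```bash
python3 obs.py 12
```

```text
t 8.25 tcp [546.1 235.9 171.8] psi -0.241 z-tilt [0.0007 0.0003] in frame [ 2.4 61.8] gz 81.3 F frame [-2.4  0.8  3.5] w 21.2
```

Call:
{"fn": "apply_moves", "kwargs": {"increments": [[[0,0.01,-0.02,0,0,0,-1],[0,0.02,-0.02,0,0,0,-1],[0,0.02,0.02,0,0,0,-1],[0,0.02,0.05,0,0,0,-1],[0,0.02,0.05,0,0,0,-1]]]}}

```text
clock: 8.75
position: [545.2, 238.3, 168.4]
ee_rot: [-0.617, 0.787, 0.0, 0.003]
contact_force: [-3.1, 4.2, 9.6]
gripper_width: 21.3
```

```bash
python3 obs.py 13
```

```text
t 8.9 tcp [545.2 238.3 168.4] psi -0.24 z-tilt [0.0045 0.0037] in frame [ 1.  63.8] gz 77.9 F frame [-4.6  4.5 10. ] w 21.2
```

View pics/s13.png

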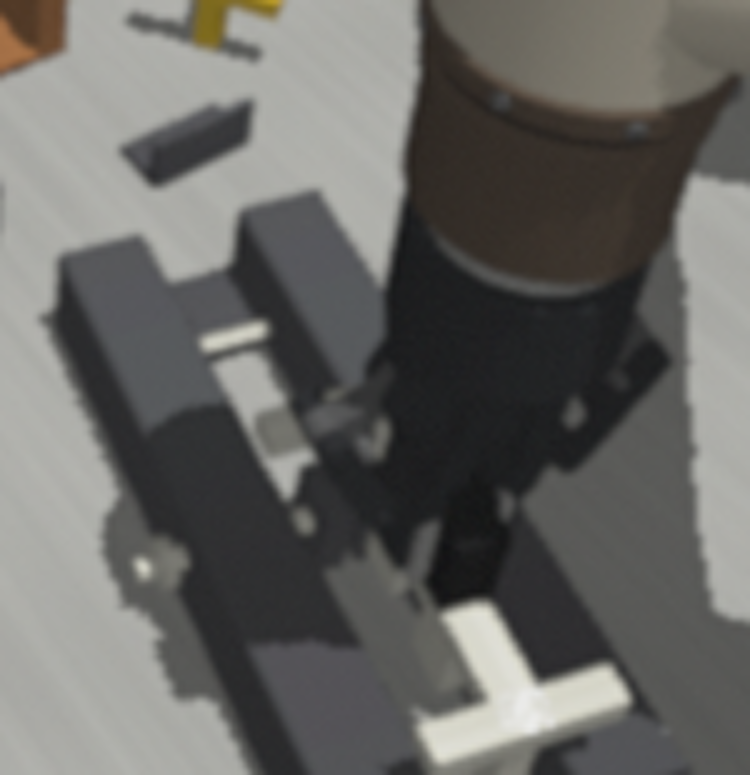

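View pics/o13.png

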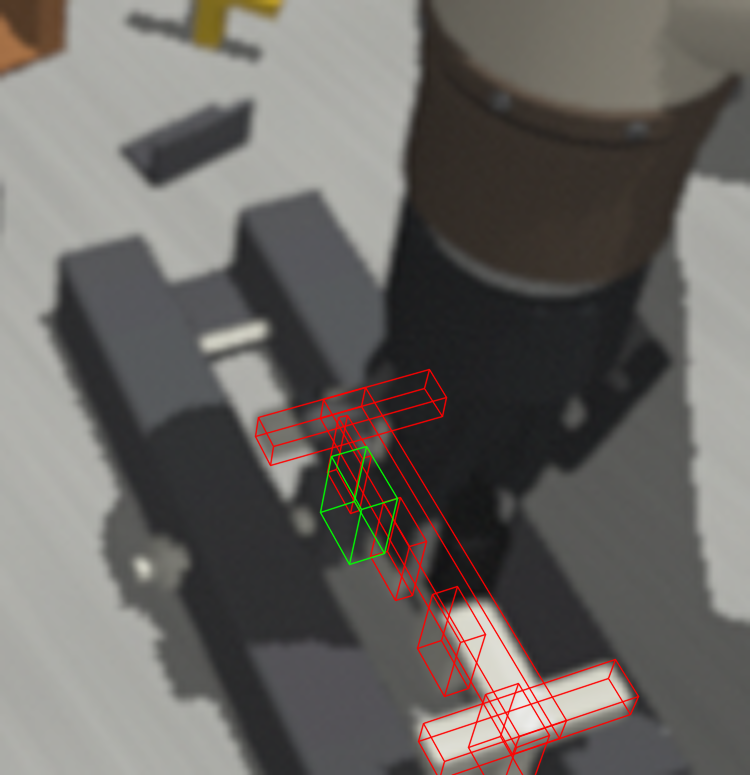

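```bash
cat > dark.py <<'E'
from h import *
import sys
s=arm.get_image("scene"); c,r,w,h=[int(v) for v in sys.argv[2:6]]
im=s["img"][r:r+h,c:c+w,::-1].astype(float); im=np.clip(im*float(sys.argv[6]),0,255)
im=255*(im/255)**0.6
cv2.imwrite(sys.argv[1],cv2.resize(im.astype(np.uint8),None,fx=12,fy=12,interpolation=cv2.INTER_CUBIC))
E
python3 dark.py pics/d13.png 370 290 60 50 2.2
```

```text
(no output)
```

View pics/d13.png

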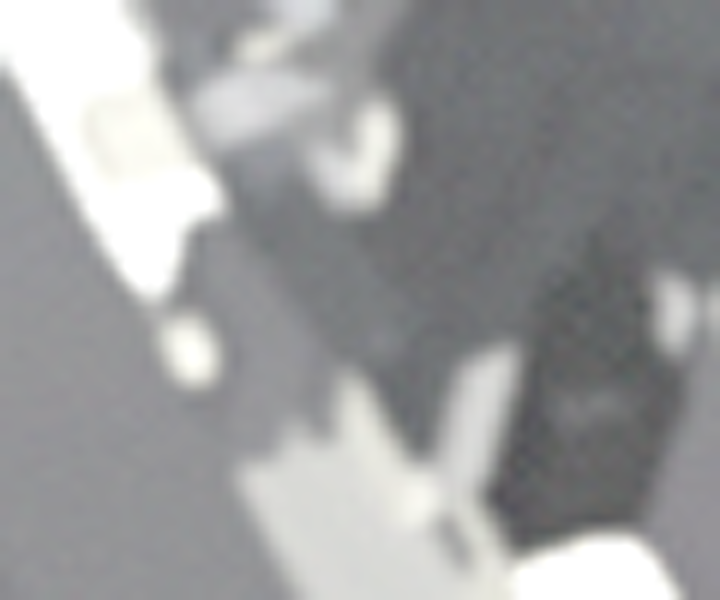

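Call:
{"fn": "apply_moves", "kwargs": {"increments": [[[0,0,-0.04,0,0,0,-1],[0,0,-0.08,0,0,0,-1],[0,0,-0.08,0,0,0,-1]]]}}

```text
clock: 9.25
position: [544.1, 235.9, 173.6]
ee_rot: [-0.617, 0.787, -0.0, -0.0]
contact_force: [0.6, 0.8, -3.0]
gripper_width: 21.5
```

```bash
sed -i 's/print("t",/print("wt",np.round(st["wrist_torque"],2),"t",/' obs.py; python3 obs.py 14
```

```text
wt [ 0.02 -0.    0.01] t 9.4 tcp [543.9 235.8 173.2] psi -0.241 z-tilt [-0.0012 -0.0008] in frame [ 0.3 61.1] gz 82.7 F frame [ 0.1 -0.4 -3.2] w 21.4
```

View pics/o14.png

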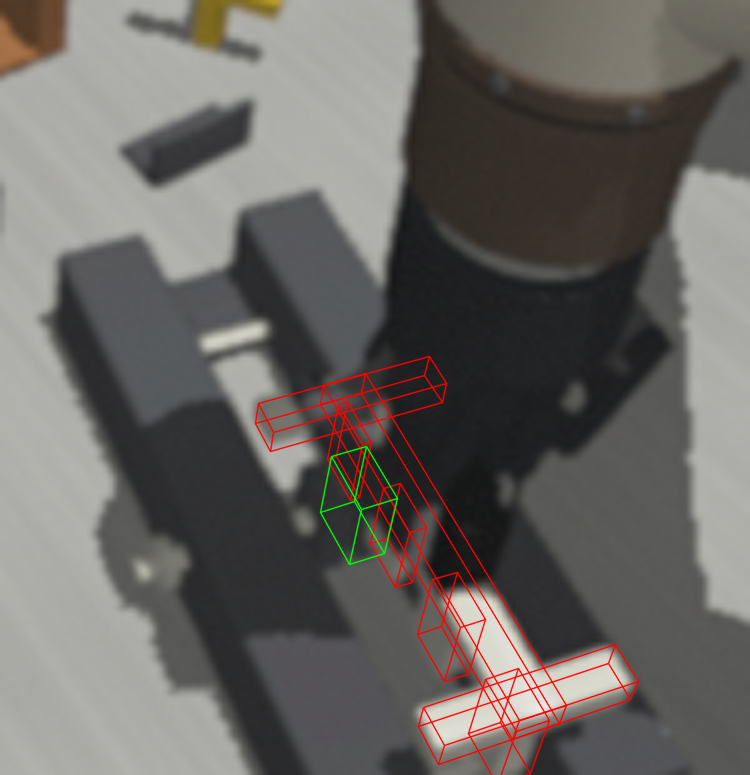

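```bash
python3 - <<'E'
from h import *
t=arm.get_image("top"); st=arm.read_state()
W=(165,165,60,48)
t["img"]=(255*(np.clip(t["img"]*1.8,0,255)/255)**.7).astype(np.uint8)
crop(t,*W,12,"pics/t14.png")
p=st["position"]; psi=-.241
q=[p[0]-3*np.sin(-psi),p[1]-3*np.cos(psi),psi]
overlay(t,[(BARS+LEAF[:2],q,82.7,(0,0,255)),(PADS+RAILS,np.array([525.1,174.6,-.239]),0,(0,255,0))],W,12,"pics/ot14.png")
E
```

```text
(no output)
```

View pics/t14.png

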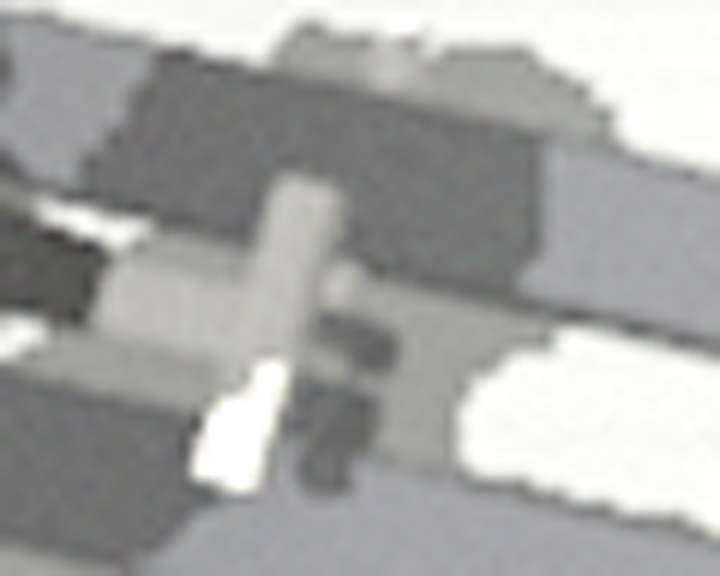

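View pics/ot14.png

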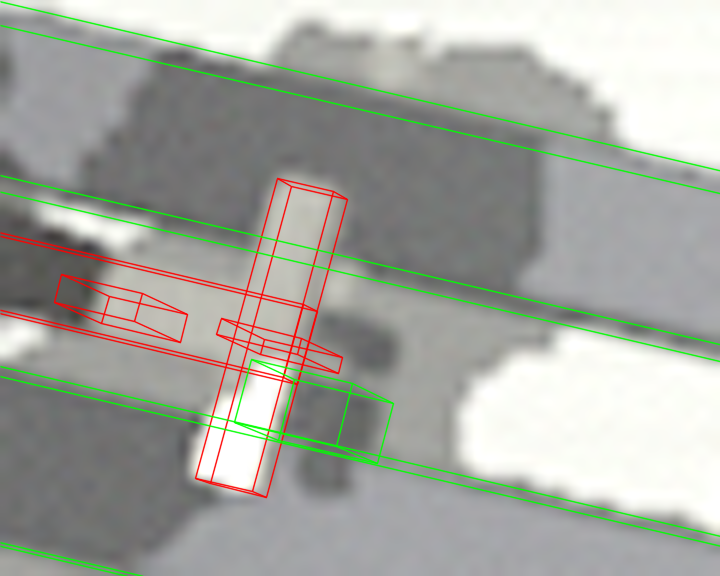

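Call:
{"fn": "apply_moves", "kwargs": {"increments": [[[0,0.02,0,0,0,0,-1],[0,0.02,0.02,0,0,0,-1],[0,0.02,0.05,0,0,0,-1],[0,0.02,0.05,0,0,0,-1]]]}}

```text
clock: 9.85
position: [541.8, 236.5, 168.2]
ee_rot: [-0.617, 0.787, 0.0, -0.001]
contact_force: [0.0, 0.9, -3.7]
gripper_width: 21.3
```

```bash
python3 obs.py 15
```

```text
wt [-0.01 -0.01 -0.02] t 10.0 tcp [542.1 236.7 168.7] psi -0.241 z-tilt [-0.     -0.0001] in frame [-1.6 61.5] gz 78.2 F frame [ 0.2  0.1 -3.3] w 21.2
```

Call:
{"fn": "apply_moves", "kwargs": {"increments": [[[0,0,0.04,0,0,0,-1],[0,0,0.08,0,0,0,-1],[0,0,0.12,0,0,0,-1],[0,0,0.12,0,0,0,-1]]]}}

```text
clock: 10.4
position: [541.9, 236.5, 156.1]
ee_rot: [-0.617, 0.787, 0.0, -0.001]
contact_force: [-0.2, -0.1, -3.0]
gripper_width: 21.5
```

```bash
python3 obs.py 16
```

```text
wt [ 0.01 -0.02  0.02] t 10.55 tcp [542.1 236.7 156.7] psi -0.241 z-tilt [-0.0001 -0.0001] in frame [-1.6 61.5] gz 66.2 F frame [-0.1 -0.5 -3.8] w 21.4
```

Call:
{"fn": "apply_moves", "kwargs": {"increments": [[[0,0,0.04,0,0,0,-1],[0,0,0.08,0,0,0,-1],[0,0,0.12,0,0,0,-1],[0,0,0.14,0,0,0,-1],[0,0,0.14,0,0,0,-1]]]}}

```text
clock: 11.05
position: [542.1, 236.7, 142.9]
ee_rot: [-0.617, 0.787, -0.0, -0.0]
contact_force: [0.3, -0.6, -3.3]
gripper_width: 21.2
```

```bash
python3 obs.py 17
```

```text
wt [-0.03  0.04  0.06] t 11.2 tcp [542.2 236.8 142.9] psi -0.241 z-tilt [0.0001 0.0002] in frame [-1.5 61.7] gz 52.4 F frame [-0.1 -0.3 -2.9] w 21.3
```

Call:
{"fn": "apply_moves", "kwargs": {"increments": [[[0,0,0.02,0,0,0,-1],[0,0,0.03,0,0,0,-1],[0,0,0.03,0,0,0,-1]]]}}

```text
clock: 11.5
position: [542.4, 236.5, 141.8]
ee_rot: [-0.617, 0.787, -0.0, 0.001]
contact_force: [-3.8, -3.5, 6.5]
gripper_width: 21.2
```

```bash
python3 obs.py 18
```

```text
wt [-0.29  0.85  0.11] t 11.65 tcp [542.4 236.5 141.8] psi -0.241 z-tilt [0.0014 0.0004] in frame [-1.3 61.5] gz 51.3 F frame [-3.1 -3.3  6.3] w 21.4
```

Call:
{"fn": "apply_moves", "kwargs": {"increments": [[[0,0.01,-0.04,0,0,0,-1],[0,0.02,-0.04,0,0,0,-1],[0,0.03,-0.04,0,0,0,-1],[0,0.03,-0.04,0,0,0,-1]]]}}

```text
clock: 12.05
position: [540.9, 237.6, 144.7]
ee_rot: [-0.618, 0.786, -0.001, 0.002]
contact_force: [6.1, -2.6, -0.8]
gripper_width: 21.2
```

```bash
python3 obs.py 19
```

```text
wt [-1.06 -1.54  0.4 ] t 12.2 tcp [540.9 237.6 144.7] psi -0.239 z-tilt [0.0038 0.0002] in frame [-3.  62.2] gz 54.2 F frame [ 5.1 -1.6 -0.5] w 21.4
```

Call:
{"fn": "apply_moves", "kwargs": {"increments": [[[0,-0.02,0,0,0,0,-1],[0,-0.04,0,0,0,0,-1],[0,-0.06,0,0,0,0,-1],[0,-0.06,0,0,0,0,-1]]]}}

```text
clock: 12.6
position: [543.4, 236.0, 142.9]
ee_rot: [-0.616, 0.788, 0.001, -0.002]
contact_force: [-4.5, 1.8, -1.6]
gripper_width: 21.4
```

```bash
python3 obs.py 20
```

```text
wt [ 0.79  1.48 -0.27] t 12.75 tcp [543.4 236.  142.9] psi -0.243 z-tilt [-0.0042 -0.0007] in frame [-0.2 61.2] gz 52.4 F frame [-5.1  0.6 -2.1] w 21.4
```

Call:
{"fn": "apply_moves", "kwargs": {"increments": [[[0,0.03,0,0,0,0,-1],[0,0.03,-0.1,0,0,0,-1],[0,0.03,-0.3,0,0,0,-1],[0,0.03,-0.44,0,0,0,-1],[0,0.03,-0.44,0,0,0,-1]]]}}

```text
clock: 13.25
position: [543.5, 237.4, 191.0]
ee_rot: [-0.617, 0.787, -0.0, 0.003]
contact_force: [-0.3, 0.4, -2.5]
gripper_width: 21.2
```

Call:
{"fn": "apply_moves", "kwargs": {"increments": [[[0.1,0,0,0,0,0,-1],[0.3,0,0,0,0,0,-1],[0.4,0,0,0,0,0,-1],[0.4,0,0,0,0,0,-1],[0.4,0,0,0,0,0,-1]]]}}

```text
clock: 13.75
position: [532.7, 197.2, 187.8]
ee_rot: [-0.617, 0.787, -0.0, 0.0]
contact_force: [0.2, 0.9, -2.9]
gripper_width: 21.3
```

```bash
sed -i 's/90\.5/91.8/g' obs.py; python3 obs.py 21;  python3 - <<'E'
from h import *
t=arm.get_image("top"); st=arm.read_state()
W=(165,165,60,48)
t["img"]=(255*(np.clip(t["img"]*1.8,0,255)/255)**.7).astype(np.uint8)
p=st["position"]; psi=-.241
q=[p[0]-3*np.sin(-psi),p[1]-3*np.cos(psi),psi]
crop(t,*W,12,"pics/t21.png")
overlay(t,[(BARS+LEAF[:2],q,p[2]-91.8,(0,0,255)),(PADS+RAILS,np.array([525.1,174.6,-.239]),0,(0,255,0))],W,12,"pics/ot21.png")
E
```

```text
wt [-0.02  0.02 -0.03] t 13.9 tcp [532.9 198.  187.9] psi -0.241 z-tilt [0.0004 0.0002] in frame [-1.4 21.8] gz 96.1 F frame [ 0.1  0.4 -4. ] w 21.1
```

View pics/ot21.png

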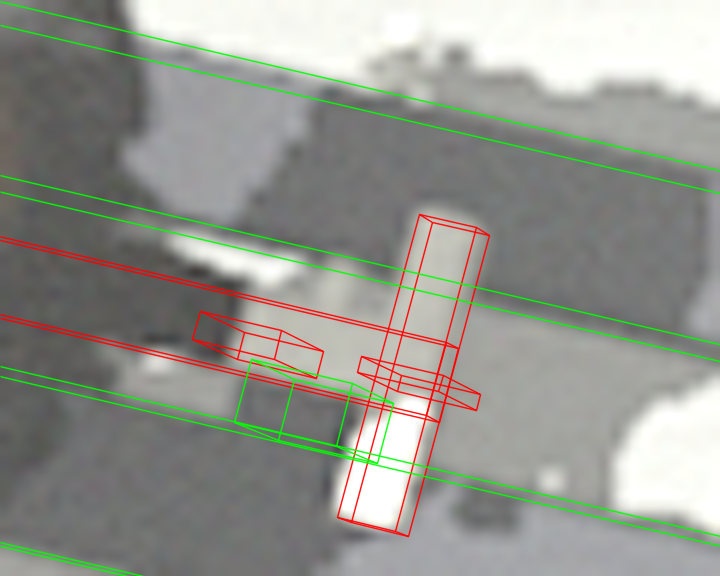

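View pics/s21.png

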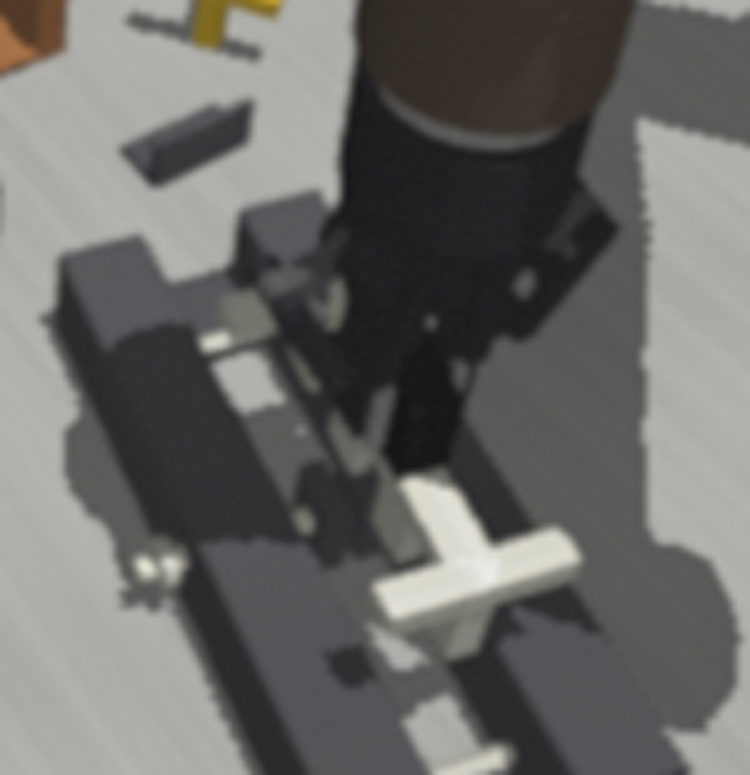

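Call:
{"fn": "apply_moves", "kwargs": {"increments": [[[0,0,0.05,0,0,0,-1],[0,0,0.1,0,0,0,-1],[0,0,0.14,0,0,0,-1],[0,0,0.14,0,0,0,-1]]]}}

```text
clock: 14.35
position: [532.2, 197.7, 172.8]
ee_rot: [-0.617, 0.787, 0.0, -0.001]
contact_force: [-0.3, 1.3, -3.9]
gripper_width: 21.4
```

```bash
python3 obs.py 22
```

```text
wt [ 0.01 -0.04  0.03] t 14.5 tcp [532.6 197.9 173.6] psi -0.241 z-tilt [ 0.0001 -0.    ] in frame [-1.6 21.6] gz 81.8 F frame [ 0.   0.1 -3.4] w 21.2
```

Call:
{"fn": "apply_moves", "kwargs": {"increments": [[[0,0,0.02,0,0,0,-1],[0,0,0.04,0,0,0,-1],[0,0,0.04,0,0,0,-1]]]}}

```text
clock: 14.8
position: [532.7, 197.9, 170.1]
ee_rot: [-0.617, 0.787, -0.0, 0.0]
contact_force: [-0.1, -0.6, -2.5]
gripper_width: 21.0
```

```bash
python3 obs.py 23
```

```text
wt [0.02 0.09 0.03] t 14.95 tcp [532.7 197.9 170.1] psi -0.241 z-tilt [0.0003 0.0002] in frame [-1.5 21.7] gz 78.3 F frame [-0.2  0.6 -1.9] w 21.3
```

Call:
{"fn": "apply_moves", "kwargs": {"increments": [[[0,0,0.01,0,0,0,-1],[0,0,0.025,0,0,0,-1],[0,0,0.025,0,0,0,-1]]]}}

```text
clock: 15.25
position: [532.9, 198.1, 169.6]
ee_rot: [-0.617, 0.787, -0.0, 0.001]
contact_force: [-2.9, -0.4, 9.2]
gripper_width: 21.2
```

```bash
python3 obs.py 24
```

```text
wt [-0.14  1.35 -0.16] t 15.4 tcp [532.9 198.1 169.6] psi -0.24 z-tilt [0.0014 0.0001] in frame [-1.4 21.9] gz 77.8 F frame [-3.5 -0.3  8.9] w 21.5
```

Leaf 7 stops about 28 mm above home under about 12 N, and the sideways feel of leaf 4 showed less than 2 mm of play. So leaf 7 binds. I'm going back to leaf 4.

Call:
{"fn": "apply_moves", "kwargs": {"increments": [[[0,0,-0.05,0,0,0,-1],[0,0,-0.15,0,0,0,-1],[0,0,-0.2,0,0,0,-1],[0,0,-0.2,0,0,0,-1]]]}}

```text
clock: 15.8
position: [533.1, 198.1, 188.3]
ee_rot: [-0.617, 0.787, -0.0, 0.001]
contact_force: [0.1, 0.5, -2.6]
gripper_width: 21.0
```

Call:
{"fn": "apply_moves", "kwargs": {"increments": [[[-0.1,0,0,0,0,0,-1],[-0.3,0,0,0,0,0,-1],[-0.4,0,0,0,0,0,-1],[-0.4,0,0,0,0,0,-1],[-0.4,0,0,0,0,0,-1]]]}}

```text
clock: 16.3
position: [541.9, 237.2, 186.8]
ee_rot: [-0.617, 0.787, 0.0, -0.001]
contact_force: [0.2, -0.1, -3.9]
gripper_width: 21.4
```

```bash
python3 obs.py 25
```

```text
wt [ 0.05 -0.    0.04] t 16.45 tcp [541.9 236.5 187.1] psi -0.241 z-tilt [-0.0006 -0.0004] in frame [-1.8 61.4] gz 95.3 F frame [-0.1  0.5 -3.3] w 21.6
```

Call:
{"fn": "apply_moves", "kwargs": {"increments": [[[0,0,0.06,0,0,0,-1],[0,0,0.12,0,0,0,-1],[0,0,0.17,0,0,0,-1],[0,0,0.17,0,0,0,-1]]]}}

```text
clock: 16.85
position: [541.6, 236.1, 169.1]
ee_rot: [-0.617, 0.787, 0.0, -0.001]
contact_force: [-0.4, -0.3, -3.1]
gripper_width: 21.7
```

Call:
{"fn": "apply_moves", "kwargs": {"increments": [[[0,0,0.05,0,0,0,-1],[0,0,0.1,0,0,0,-1],[0,0,0.15,0,0,0,-1],[0,0,0.15,0,0,0,-1]]]}}

```text
clock: 17.25
position: [541.8, 236.5, 154.4]
ee_rot: [-0.617, 0.787, 0.0, -0.001]
contact_force: [0.2, -0.8, -2.9]
gripper_width: 21.2
```

```bash
python3 obs.py 26
```

```text
wt [ 0.02 -0.03 -0.05] t 17.4 tcp [542.1 236.7 155.2] psi -0.241 z-tilt [0.0001 0.    ] in frame [-1.6 61.6] gz 63.4 F frame [ 0.3  0.3 -3.7] w 21.5
```

Call:
{"fn": "apply_moves", "kwargs": {"increments": [[[0,0,0.04,0,0,0,-1],[0,0,0.08,0,0,0,-1],[0,0,0.12,0,0,0,-1],[0,0,0.145,0,0,0,-1],[0,0,0.145,0,0,0,-1]]]}}

```text
clock: 17.9
position: [542.2, 236.5, 142.0]
ee_rot: [-0.617, 0.787, -0.0, 0.0]
contact_force: [-2.4, -2.3, 3.4]
gripper_width: 21.4
```

```bash
python3 obs.py 27
```

```text
wt [-0.32  0.81  0.15] t 18.05 tcp [542.1 236.5 141.9] psi -0.241 z-tilt [ 0.0004 -0.0001] in frame [-1.6 61.4] gz 50.1 F frame [-2.8 -3.4  5. ] w 21.3
```

View pics/s27.png

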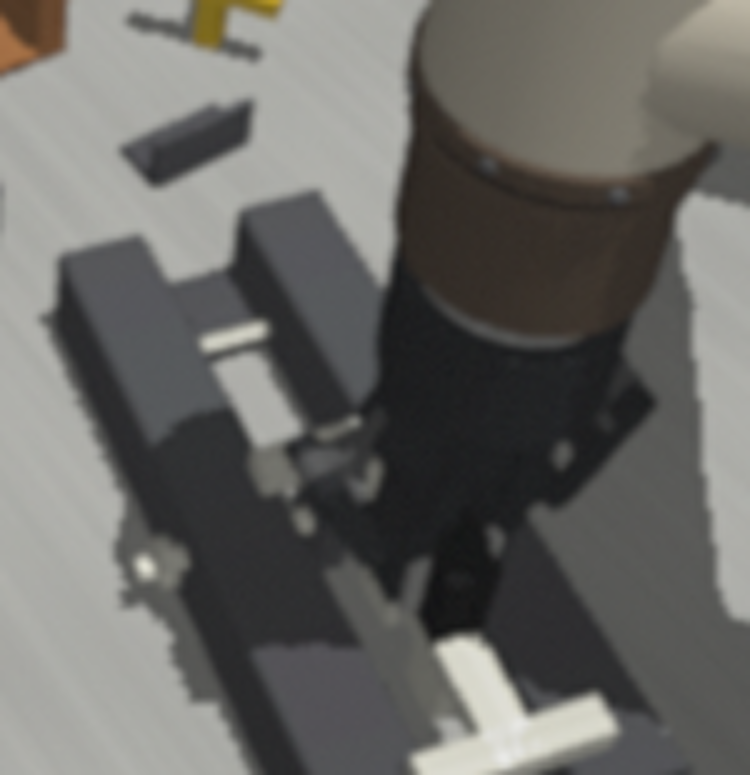

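Call:
{"fn": "apply_moves", "kwargs": {"increments": [[[0,0,0,0,0,0,-0.4],[0,0,0,0,0,0,0],[0,0,0,0,0,0,0.5],[0,0,0,0,0,0,1],[0,0,0,0,0,0,1],[0,0,0,0,0,0,1],[0,0,0,0,0,0,1]]]}}

```text
clock: 18.75
position: [542.2, 236.7, 140.9]
ee_rot: [-0.617, 0.787, -0.0, 0.0]
contact_force: [0.7, 0.5, -0.2]
gripper_width: 85.5
```

Call:
{"fn": "apply_moves", "kwargs": {"increments": [[[0,0,-0.1,0,0,0,1],[0,0,-0.4,0,0,0,1],[0,0,-0.8,0,0,0,1],[0,0,-1,0,0,0,1],[0,0,-1,0,0,0,1]]]}}

```text
clock: 19.25
position: [543.7, 237.6, 245.9]
ee_rot: [-0.617, 0.787, -0.0, 0.005]
contact_force: [-0.0, 0.5, 0.1]
gripper_width: 85.1
```

Call:
{"fn": "apply_moves", "kwargs": {"increments": [[[0.5,0.2,-0.5,0,0,0,1],[1,0.5,-0.5,0,0,0,1],[1,1,-0.5,0,0,0,1],[1,1,-0.5,0,0,0,1]]]}}

```text
clock: 19.65
position: [417.7, 161.2, 291.1]
ee_rot: [-0.616, 0.787, 0.001, -0.001]
contact_force: [-0.1, 0.1, 0.8]
gripper_width: 85.2
```

```bash
python3 - <<'E'
from h import *
s=arm.get_image("scene");t=arm.get_image("top")
cv2.imwrite("pics/scene30.png",s["img"][:,:,::-1]);cv2.imwrite("pics/top30.png",t["img"][:,:,::-1])
p=[542.1,236.5]; psi=-.241
q=[p[0]-3*np.sin(-psi),p[1]-3*np.cos(psi),psi]
overlay(s,[(BARS+HAND,q,50,(0,0,255))],(325,235,150,155),5,"pics/o30.png")
crop(s,325,235,150,155,5,"pics/s30.png")
print(arm.read_state()["clock"],arm.read_state()["contact_force"])
E
```

```text
19.75 [-0.05708891 -0.06471714  0.37946455]
```

View pics/o30.png

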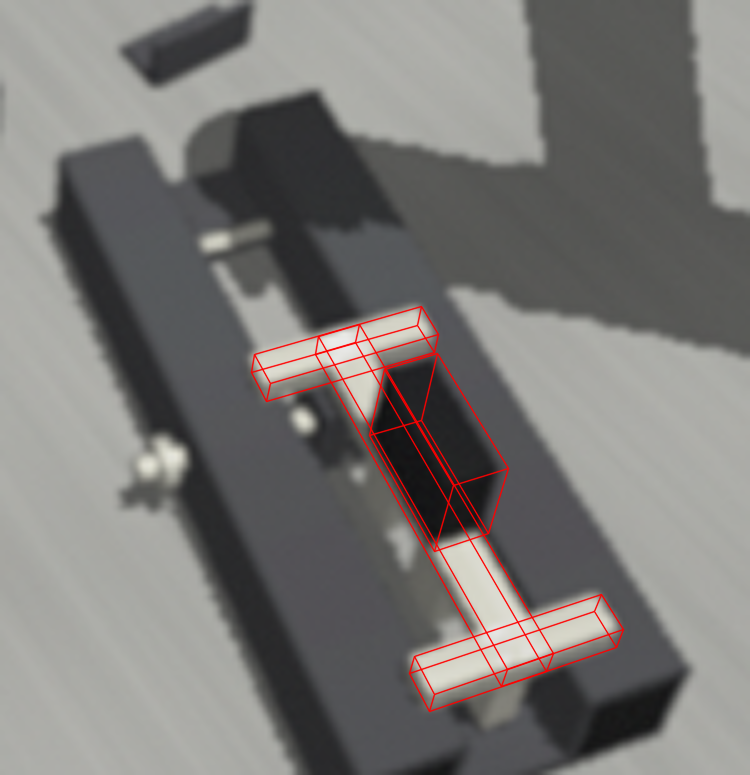

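View pics/scene30.png

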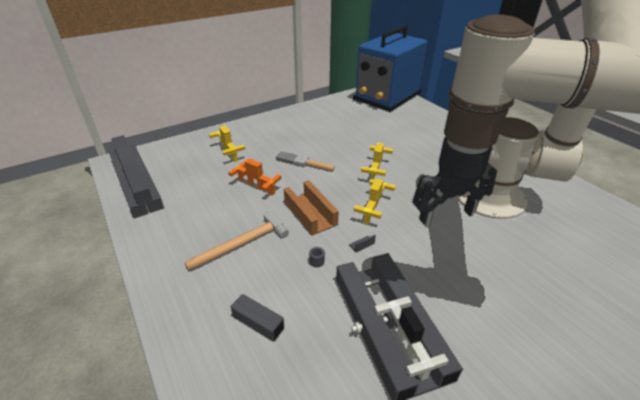

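View pics/top30.png

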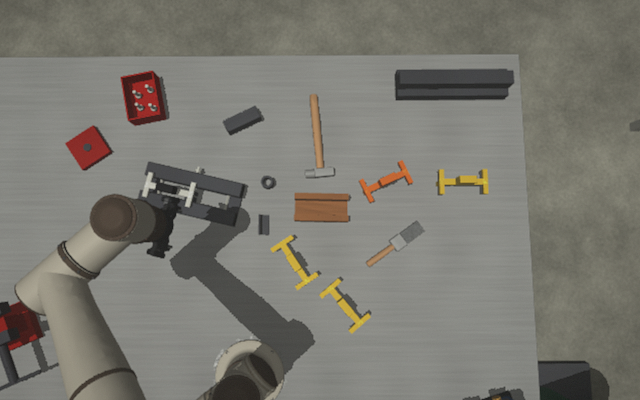

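The gauge sits flat on both rails with leaf 4 between the pads: its far bar is at crop (345,355), its near bar at (515,650), and it matches the model at z = 50. The other items look unmoved and the arm is clear.

```bash
python3 - <<'E'
from h import *
print(arm.read_state()["joint_vel"].round(3)); print(arm.job_done())
E
```

```text
[-0.014  0.062  0.067  0.019  0.02   0.017]
the job is handed in; nothing more can be done
None
```

The 4 mm leaf is the thickest that goes in. I left the gauge standing in the frame with that leaf fully home, let go of it, and handed the job in at about 20 s.

- **4 mm leaf:** It first touched a pad's top twice, because my image estimate of the frame was about 4 mm off in x. The second touch reached about 13 N. After I corrected the position, it dropped home without resistance. The sideways feel gave less than 2 mm of play, so I put the gap at roughly 5 to 6 mm.
- **7 mm leaf:** It stopped about 28 mm above home under about 12 N, which matches the stated 30 mm for a leaf that binds. I did not repeat this try at a shifted x position; I relied on the small play of the 4 mm leaf to rule out misalignment.
- **10 and 13 mm leaves:** I did not try these, since the 7 mm leaf had already bound.
- **Last checks:** In the final pictures the cross-bars lie on both rails at the home height, about 50 mm. The gripper is clear with no contact force, and the stand, coupler, hammer, offcut and angle look unmoved.

One check disagreed: the two cameras put the frame about 4 mm apart in x. The contact forces agreed with the top camera, so I used that one.

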